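Drain the rinsed engine parts in the tipping basket

ROBOT

A 7-joint arm with a two-finger parallel gripper is mounted at the origin on the work surface. World frame = base frame: x ahead of the robot, y to its left, z up, the work surface at z = 0. Lengths are in m, angles in rad, forces in N, time in s.
With the tool pointing down it reaches from about 0.4 to 0.9 m from the base axis. Payload 5.6 kg.
Tool frame: the origin (TCP) lies midway between the tips of the shut fingers; the grasp point (between the pads) lies pinch_z behind it (pinch_z is the distance from the TCP to the grasp point, in m); z points along the fingers, y is the line along which they close (so a half turn about z gives the same grasp; the last joint's range is limited). The gripper opens to 92 mm and grips with 3 to 60 N. Pads are 20 mm wide; open, the fingers measure 128 mm over their backs; the gripper's body (75 mm by 189 mm) begins 69 mm behind the grasp point.
Start: joints at [1.205, 0.468, -0.012, 1.603, 0.006, 1.071, -0.056], TCP at [0.206, -0.616, 0.215] pointing down, gripper open.
Joint ranges: [-2.53, 2.53], [-0.31, 2.02], [-1.57, 1.55], [0.28, 2.44], [-1.29, 4.43], [0.15, 1.84], [-2.92, 2.92]. Speed limits (rad/s): [2.57, 2.57, 3.14, 3.14, 3.14, 3.14, 3.14].

INTERFACE

Orientations are given as [roll, pitch, yaw] about the fixed x, y, z axes, in that order (R = Rz(yaw) Ry(pitch) Rx(roll)).
In Python, from bench import * gives the robot as it stands. The module is installed in compiled form; this text tells all that it offers.
- The arm moves only by the tool servo_tool, never from a script. Its argument "increments" is a list of rows, each a list of 3 entries, a list of its own where there are three numbers: the turn, a rotation vector about the tool's x, y, z each as a share of 90 degrees, from -1 to 1, then the shift along the tool's x, y, z each as a share of 0.1 m, from -1 to 1, then the closure, from -1 (fully open) to 1 (shut). In form: [[[rx, ry, rz], [dx, dy, dz], hand], ...]. A call has 1 to 20 rows; each row is the pose to reach, as a shift and turn from the pose commanded when the call began, along the tool's axes at that moment; what a row does not reach only later rows make up. A row lasts 1/8 s, in which the tool goes at most 62.5 mm and 10.7 degrees, less where a joint would pass 70% of its speed; a pose out of reach is approached as far as the arm can. A call with a number of a shift or a turn outside -1 to 1 is refused whole. A call with a gripper value outside its range is refused whole. The fingers move at their own pace and stop on an object; "newtons" is the grip in N (left out, the last holds). Time passes only in rows, so rows that repeat a pose let the fingers close. It gives the time, the measured TCP pose, the force, the opening and the grip force at its end, in the units of the state.
- get_obs(): the state, without advancing time (a new reading comes with each control period).
- capture(name): name is "side" or "top" or "wrist"; returns (picture, depth): 480x640x3 uint8, red, green, blue; 480x640 float32, m along the optical axis (not along the pixel's ray), 0 where there is no reading.
- camera_params(name): a dict with "mtx" (3x3 intrinsics, pixels), "dist_coeffs" ([k1, k2, p1, p2, k3] as OpenCV has them; the pictures are not rectified), "xyz" and "rotation" of the camera in the world; the wrist camera has in their place "hand_eye" (4x4, takes a point from camera to tool coordinates, whose origin is the TCP and whose axes are the flange's). Camera axes: x right, y down, z forward; pixel columns grow to the right and rows downward; lengths in m; the calibration is good to about 2 mm. A picture is of the moment at which its call begins: read the wrist's pose just before it. camera_params takes no time and is no camera call.
- job_done(): hands the job in; it is judged then, once.
The state is a dict: "time_s": time; "q": joint angles; "qvel": joint speeds; "joint_torque": joint torques, N m; "eef_pos": TCP position; "ee_rot": TCP orientation; "wrist_force": force on the tool from outside, world axes, zero at the start; "wrist_torque": the same for the moment, N m; "width": finger opening in m; "gripper_force": force on a finger pad.
Only numpy, scipy, OpenCV 4.12 (cv2) and the standard library are available. Lean on these libraries where they do the work, as an engineer would, in place of code of your own. Each camera call takes 0.05 s, during which the arm holds its last target. There are 200 camera calls.

TASK

Push the drip pan along the bench into the white outline under the basket's spout, level the basket and load every part from the grey tray into it. With the pan in place, tip the loaded basket by its bar to 40 degrees, hold it there for three seconds so the parts drain into the pan, and bring it back level with the parts still inside. Then move all the parts onto the black rubber mat, leaving the basket level, the pan under the spout and the other things on the bench alone.

Things in the scene. Friction and masses are not known exactly. Their poses are not given: they have to be found in the camera images.
- pan: Open aluminium drip pan, loose, 110 (x) x 220 (y) x 30 mm high, walls 3 mm, 0.35 kg, empty. Origin: centre of its underside. Starts on the bench in front, to the left or the right; slides on the bench when pushed.
- stand: Fixed steel stand of the basket, axes: x away from the robot (towards the bar), y along the axle, z up; origin on the bench below the middle of the axle, which is 160 mm up. Base plate 8 mm thick, x -40 to 120, y +-100 mm; two posts 30 x 12 mm at x = 0, y = +-86 mm, 175 mm high. The level basket overhangs the bench above 137 mm: x +-88, y +-63 mm, with a 50 mm wide spout to x = -140 mm.
- pan_place (a point): Centre, on the bench, of the white outline (120 x 236 mm) for the drip pan, at x = -140 mm, y = 0 of the stand, with the stand's axes; the pan's long side goes along the stand's y.
- basket (a joint): Tilt of the basket, rad: 0 = level (hard stop, bar lowest), grows as the bar end rises and the spout end dips, stop at 1.2; 40 degrees = 0.698. Friction (0.6 N m) holds it wherever it is left; about 5 N at the bar turns it. A red pointer on a quadrant with ticks at 0, 20, 40 (long) and 60 degrees shows it. Starts tipped 5 to 20 degrees.
- basket_floor (a point): Centre of the basket's inner floor, 20 mm below the axle; turns with the basket: x to the bar, y along the axle, z out of the top. Inside 170 (x) x 120 (y) mm, walls 30 mm high (22 at the spout end). Ribs 8 mm high form three pockets 55 (x) x 60 (y) mm in a row, centred at x = -58, 0, 58 mm, y = 0; one part fits in each and stays there when tipped.
- basket_bar (a point): Centre of the basket's handle bar: round, 12 mm thick, 84 mm clear length along y, 105 mm in +x from the axle and 45 mm above it when level (35 mm above the wall's top edge). It can be gripped from above and turns between the fingers as the basket tips about the axle.
- tray: Fixed shallow grey-painted tray, 150 (x) x 210 (y) x 12 mm, floor and walls 4 mm; the parts start in it. Origin: centre of its underside.
- mat: Fixed black rubber drying mat with thin grey stripes, 150 (x) x 220 (y) x 4 mm thick. Origin: centre of its underside.
- nut: Large steel hexagon axle nut, 38 mm across flats (flats face its +-x), 44 mm across corners (along y), 28 mm high, about 0.15 kg. Its origin is the centre of its underside, z up through its top as it stands at first. May be absent.
- block: Square aluminium bearing block, 40 x 40 x 30 mm high, about 0.12 kg. Its origin is the centre of its underside, z up through its top as it stands at first. May be absent.
- gear: Dark steel gear with eight square teeth, 42 mm over the teeth (teeth point along x and y), 28 mm high, about 0.15 kg. Its origin is the centre of its underside, z up through its top as it stands at first. May be absent.
- clamp: Aluminium handlebar clamp with a groove along y across its top, 42 (x) x 34 (y) x 30 mm high, about 0.09 kg. Its origin is the centre of its underside, z up through its top as it stands at first. May be absent.
- jar: White jar with black lid, 60 mm diameter, 85 mm high, loose: leave alone. Origin: centre of its underside.
- mug: White mug, 80 mm diameter, 95 mm high, loose: leave alone. Origin: centre of its underside.
- spool: Grey cable spool, 70 mm diameter, 50 mm high, standing, loose: leave alone. Origin: centre of its underside.

How it is judged:
By the outcome, as a careful person would: the job done as asked, in the order asked, and still so for the second after the job is handed in, with the robot touching nothing.
Of nut, block, gear, clamp only 2 to 3 are there at a start; the rules pass over those that are not, and their reading is None.
At some moment in a run one of nut, block, gear, clamp may be knocked a few centimetres aside while the robot is not near it.
Once in a run the grip may slacken for a moment while it holds something.
It also fails if it takes over 210 s, if anything falls off the work surface, if the arm or the gripper's body presses on something with over 40 N, if the wrist force passes 120 N, or if a joint passes its speed limit or range.

## Working session

There is one attempt and no reset: what is moved stays moved. The work goes in short steps, Python scripts to look and compute and a tool call to move; the robot and the scene stay as the last step left them, time stands still between calls to the robot, and variables do not carry over. Pictures are saved under pics/ and viewed, at most 14 in all, crops included, and the job is handed in when it is done.

Besides the shell and the picture viewer there is one more tool, called after ">>>" by a JSON object that holds its "method" and its "body". servo_tool: Moves the arm, as the interface text tells. Shift numbers are shares of 0.1 m and turn numbers shares of 90 degrees, none past 1 either way. Its arguments: {"type":"object","properties":{"increments":{"type":"array"},"newtons":{"type":"number"}},"required":["increments"]}

```bash
mkdir -p pics
cat > h.py <<'E'
from bench import *
import numpy as np, cv2
from scipy.spatial.transform import Rotation as R
def save(n,img): cv2.imwrite(f'pics/{n}.png',img[:,:,::-1])
def cam(name,obs=None):
    p=camera_params(name)
    if name=='wrist':
        T=np.eye(4);T[:3,:3]=R.from_euler('xyz',obs['ee_rot']).as_matrix();T[:3,3]=obs['eef_pos']
        T=T@np.array(p['hand_eye'])
    else:
        T=np.eye(4);r=np.array(p['rotation']);T[:3,:3]=r if r.shape==(3,3) else R.from_euler('xyz',r).as_matrix();T[:3,3]=p['xyz']
    return np.array(p['mtx'],float),np.array(p['dist_coeffs'],float),T
def ray(px,c):
    K,d,T=c
    u=cv2.undistortPoints(np.array([[px]],float),K,d)[0,0]
    return T[:3,3],T[:3,:3]@np.array([u[0],u[1],1])
def atz(px,c,z):
    o,v=ray(px,c);return o+v*(z-o[2])/v[2]
def pt(px,depth,c):
    o,v=ray(px,c);x,y=int(px[0]),int(px[1]);d=depth[y-1:y+2,x-1:x+2];d=d[d>0]
    return o+v*np.median(d) if d.size else None
def world(depth,c):
    K,d,T=c
    g=np.stack(np.meshgrid(np.arange(640),np.arange(480)),-1).reshape(-1,1,2).astype(float)
    u=cv2.undistortPoints(g,K,d)[:,0]
    P=np.c_[u,np.ones(len(u))]*depth.reshape(-1,1)
    return (P@T[:3,:3].T+T[:3,3]).reshape(480,640,3)
def proj(P,c):
    K,d,T=c;Ti=np.linalg.inv(T)
    return cv2.projectPoints(np.atleast_2d(P).astype(float),cv2.Rodrigues(Ti[:3,:3])[0],Ti[:3,3],K,d)[0][:,0]
E
python3 - <<'E'
from h import *
o=get_obs();print(o)
for n in ('top','side'):
    im,d=capture(n);save(n+'0',im);np.save(n+'0d.npy',d);print(n,camera_params(n))
print(camera_params('wrist'))
E
```

```text
{'time_s': 0.0, 'q': array([ 1.20499706,  0.46836841, -0.01161455,  1.60360443,  0.00600547,
        1.071408  , -0.05629162]), 'qvel': array([-0.00152089, -0.00017322, -0.00045979, -0.00241965,  0.00100286,
        0.00218836, -0.00178186]), 'joint_torque': array([ 4.82883461e-04, -5.20568776e+01, -1.17734107e-02, -2.43742472e+01,
       -5.64995455e-02,  1.72984897e-02,  1.65667880e-04]), 'eef_pos': array([ 0.20594991, -0.61590015,  0.21365399]), 'ee_rot': array([-3.13984328e+00,  1.22536900e-04,  3.22756783e-01]), 'wrist_force': array([0.26442173, 0.56779418, 0.2960313 ]), 'wrist_torque': array([-0.00203438, -0.0029569 ,  0.00035777]), 'gripper_force': 0.0, 'width': 0.09179105057595412}
top {'mtx': array([[438.23115269,   0.        , 322.92668432],
       [  0.        , 438.23115269, 238.44879292],
       [  0.        ,   0.        ,   1.        ]]), 'dist_coeffs': array([-0.00984026,  0.        ,  0.        ,  0.        ,  0.        ]), 'xyz': array([ 0.46319517, -0.01030384,  0.88435542]), 'rotation': array([-2.97691393,  0.03264925, -1.59522951])}
side {'mtx': array([[600.07540
[... 242 characters left out ...]
5484 , -0.84412164,  1.13719479]), 'rotation': array([-2.40255287,  0.01104652, -0.34873604])}
{'mtx': array([[401.60221323,   0.        , 319.9760475 ],
       [  0.        , 401.60221323, 243.8558354 ],
       [  0.        ,   0.        ,   1.        ]]), 'dist_coeffs': array([-0.04672694,  0.        ,  0.        ,  0.        ,  0.        ]), 'hand_eye': array([[-7.92849235e-04, -9.63382622e-01, -2.68129249e-01,
         7.65624429e-02],
       [ 9.99999561e-01, -8.97636839e-04,  2.68224543e-04,
         1.29213724e-04],
       [-4.99085555e-04, -2.68128919e-01,  9.63382911e-01,
        -1.68691148e-01],
       [ 0.00000000e+00,  0.00000000e+00,  0.00000000e+00,
         1.00000000e+00]])}
```

View pics/top0.png

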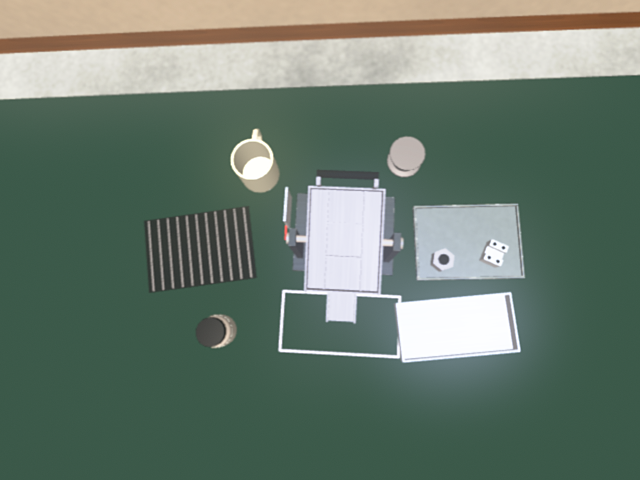

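View pics/side0.png

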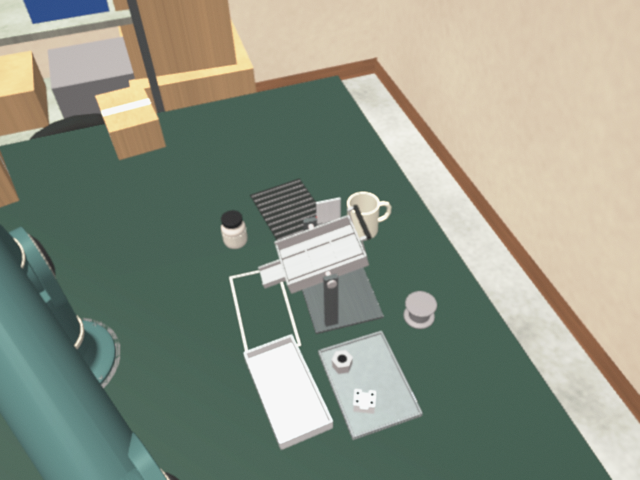

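The top view shows the mat at (200,249), stand and basket at (345,240), bar at (347,175), outline at (340,323), pan at (458,327), and the tray with the nut at (443,260) and a white part at (496,252). The jar is at (215,331), the mug at (258,170) and the spool at (406,156).

Run:
```python
from h import *
im=cv2.imread('pics/top0.png')
a=cv2.resize(im[140:370,270:530],(780,690),interpolation=cv2.INTER_CUBIC)
cv2.imwrite('pics/c1.png',cv2.resize(im[175:375,270:530],(780,600),interpolation=cv2.INTER_CUBIC))
c=cam('top');d=np.load('top0d.npy');W=world(d,c)
s=cam('side');ds=np.load('side0d.npy');Ws=world(ds,s)
for n,p,z in [('outline tl',(282.5,291.5),0),('outline tr',(400,297),0),('outline br',(398.5,357),0),('outline bl',(279.5,352),0),
 ('pan tl',(396,303),.03),('pan tr',(512,293),.03),('pan br',(519,352),.03),('pan bl',(403,361),.03),
 ('mat',(146,221),.004),('mat',(248,208),.004),('mat',(255,277),.004),('mat',(150,291),.004),
 ('tray',(414,206),.012),('tray',(520,204),.012),('tray',(523,278),.012),('tray',(416,280),.012)]:
    q=pt(p,d,c); print(n,atz(p,c,z).round(3),q.round(3) if q is not None else q)
for p in [(347,175),(325,175),(370,176),(443,260),(496,252),(345,220),(342,310),(458,327),(212,332),(258,170),(406,152),(470,230)]: print(p,W[p[1],p[0]].round(4))
print('side')
for p in [(342,356),(365,400),(362,221),(332,284)]: print(p,Ws[p[1],p[0]].round(4))
# heights of parts
def blob(W,x0,x1,y0,y1,z0,z1):
    m=(W[...,0]>x0)&(W[...,0]<x1)&(W[...,1]>y0)&(W[...,1]<y1)&(W[...,2]>z0)&(W[...,2]<z1);return W[m]
for nm,w in (('top',W),('side',Ws)):
    for (x,y) in (W[260,443,:2],W[252,496,:2]):
        b=blob(w,x-.05,x+.05,y-.05,y+.05,.018,.06);print(nm,len(b),b.mean(0),np.percentile(b,[3,97],axis=0).round(3).tolist(),np.median(b[:,2]))
```

```text
outline tl [0.505 0.099 0.   ] [0.505 0.099 0.002]
outline tr [ 0.488 -0.136  0.   ] [ 0.488 -0.135  0.002]
outline br [ 0.372 -0.127  0.   ] [ 0.372 -0.126  0.002]
outline bl [0.387 0.106 0.   ] [0.387 0.106 0.002]
pan tl [ 0.476 -0.123  0.03 ] [ 0.476 -0.123  0.029]
pan tr [ 0.489 -0.345  0.03 ] [ 0.49  -0.356  0.001]
pan br [ 0.379 -0.348  0.03 ] [ 0.377 -0.359  0.002]
pan bl [ 0.368 -0.131  0.03 ] [ 0.368 -0.131  0.03 ]
mat [0.658 0.382 0.004] [0.658 0.382 0.006]
mat [0.679 0.169 0.004] [0.679 0.169 0.003]
mat [0.535 0.154 0.004] [0.535 0.154 0.004]
mat [0.513 0.368 0.004] [0.513 0.367 0.006]
tray [ 0.67  -0.172  0.012] [ 0.67  -0.172  0.012]
tray [ 0.668 -0.385  0.012] [ 0.67  -0.389  0.002]
tray [ 0.518 -0.376  0.012] [ 0.519 -0.38   0.003]
tray [ 0.52  -0.167  0.012] [ 0.521 -0.169  0.001]
(347, 175) [ 0.6701 -0.0312  0.2328]
(325, 175) [0.6717 0.0027 0.2315]
(370, 176) [ 0.6674 -0.0666  0.2325]
(443, 260) [ 0.5559 -0.2172  0.035 ]
(496, 252) [ 0.5699 -0.3241  0.024 ]
(345, 220) [ 0.6167 -0.0278  0.1497]
(342, 310) [ 0.4651 -0.0183  0.1167]
(458, 327) [ 0.427  -0.2445  0.0054]
(212, 332) [0.4318 0.2165 0.0859]
(258, 170) [ 0.4632 -0.0103  0.8844]
(406, 152) [ 0.7708 -0.1553  0.0519]
(470, 230) [ 0.6184 -0.2827  0.0056]
side
(342, 356) [ 0.5611 -0.2156  0.0362]
(365, 400) [ 0.5715 -0.3192  0.0219]
(362, 221) [ 0.672  -0.0389  0.2347]
(332, 284) [ 0.5733 -0.1237  0.1665]
top 373 [ 0.55733369 -0.21601421  0.03311643] [[0.54, -0.235, 0.022], [0.575, -0.199, 0.037]] 0.033693748659538225
top 459 [ 0.56768248 -0.3173896   0.03103645] [[0.545, -0.337, 0.021], [0.59, -0.298, 0.038]] 0.033900788580103924
side 316 [ 0.55924119 -0.2206531   0.0311889 ] [[0.541, -0.238, 0.02], [0.578, -0.201, 0.037]] 0.03238005254008436
side 376 [ 0.56885436 -0.32243222  0.02836599] [[0.547, -0.342, 0.019], [0.59, -0.301, 0.037]] 0.030647620474535175
```

View pics/c1.png

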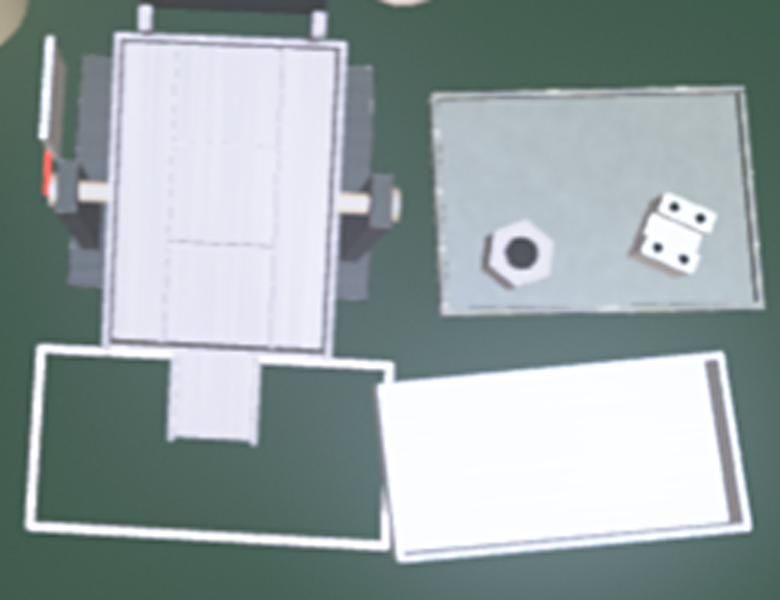

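Two parts are present: the nut and the clamp (four bolt holes, groove, yaw about -23°). By my measurement the outline centre is (0.438,-0.0145) with yaw about -3.9°, and the pan is at (0.428,-0.237) with yaw about +3°. I'll write a planner helper, then start.

```bash
cat >> h.py <<'E'
def plan(wps,cur=None):
    """wps: (x,y,z,psi_deg) tool-down targets; prints per-call turn/shift shares"""
    o=get_obs()
    if cur is None:
        p=o['eef_pos'];psi=o['ee_rot'][2]
    else: p=np.array(cur[:3]);psi=np.radians(cur[3])
    for w in wps:
        t=np.array(w[:3],float);tp=np.radians(w[3])
        n=max(1,int(np.ceil(np.abs(rt(psi)@(t-p)).max()/.1-1e-3)),int(np.ceil(np.linalg.norm(t-p)/.14)))
        for i in range(n):
            q=p+(t-p)/(n-i); s=rt(psi)@(q-p)/.1
            d=(tp-psi+np.pi)%(2*np.pi)-np.pi
            print('turn z',round(-d/(np.pi/2),3),'shift',s.round(3).tolist(),'->',q.round(3)); p=q;psi=tp
def rt(psi):
    c,s=np.cos(psi),np.sin(psi);return np.array([[c,s,0],[s,-c,0],[0,0,-1]])
E
python3 - <<'E'
from h import *
plan([(.419,-.385,.14,86.1),(.419,-.385,.014,86.1)])
E
```

```text
turn z -0.751 shift [0.918, -0.505, 0.246] -> [ 0.277 -0.539  0.189]
turn z -0.0 shift [0.816, 0.656, 0.246] -> [ 0.348 -0.462  0.165]
turn z -0.0 shift [0.816, 0.656, 0.246] -> [ 0.419 -0.385  0.14 ]
turn z -0.0 shift [0.0, 0.0, 0.63] -> [ 0.419 -0.385  0.077]
turn z -0.0 shift [0.0, 0.0, 0.63] -> [ 0.419 -0.385  0.014]
```

>>> {"method": "servo_tool", "body": {"increments": [[[0,0,-0.75],[0.92,-0.5,0.25],-0.3],[[0,0,-0.75],[0.92,-0.5,0.25],-0.3],[[0,0,-0.75],[0.92,-0.5,0.25],-0.3],[[0,0,-0.75],[0.92,-0.5,0.25],-0.3],[[0,0,-0.75],[0.92,-0.5,0.25],-0.3],[[0,0,-0.75],[0.92,-0.5,0.25],-0.3],[[0,0,-0.75],[0.92,-0.5,0.25],-0.3],[[0,0,-0.75],[0.92,-0.5,0.25],-0.3]]}}

```text
time_s: 1.1
eef_pos: [0.2773, -0.5397, 0.1892]
ee_rot: [-3.141, -0.001, 1.5]
wrist_force: [0.3, 0.3, -0.0]
width: 0.0597
gripper_force: 0.0
```

>>> {"method": "servo_tool", "body": {"increments": [[[0,0,0],[0.82,0.66,0.25],-0.3],[[0,0,0],[0.82,0.66,0.25],-0.3],[[0,0,0],[0.82,0.66,0.25],-0.3]]}}

```text
time_s: 1.48
eef_pos: [0.352, -0.4587, 0.1638]
ee_rot: [-3.142, -0.003, 1.507]
wrist_force: [0.1, -0.9, -0.1]
width: 0.0598
gripper_force: 0.0
```

>>> {"method": "servo_tool", "body": {"increments": [[[0,0,0],[0.82,0.66,0.25],-0.3],[[0,0,0],[0.82,0.66,0.25],-0.3],[[0,0,0],[0.82,0.66,0.25],-0.3],[[0,0,0],[0.82,0.66,0.25],-0.3]]}}

```text
time_s: 1.98
eef_pos: [0.4197, -0.3871, 0.1397]
ee_rot: [-3.141, 0.001, 1.499]
wrist_force: [0.0, -0.3, 0.3]
width: 0.0596
gripper_force: 0.0
```

>>> {"method": "servo_tool", "body": {"increments": [[[0,0,0],[0,0,0.63],-0.3],[[0,0,0],[0,0,0.63],-0.3]]}}

```text
time_s: 2.22
eef_pos: [0.4163, -0.3853, 0.0731]
ee_rot: [-3.134, -0.004, 1.497]
wrist_force: [-0.2, -0.5, 0.3]
width: 0.0599
gripper_force: 0.0
```

>>> {"method": "servo_tool", "body": {"increments": [[[0,0,0],[0,0,0.4],-0.3],[[0,0,0],[0,0,0.63],-0.3],[[0,0,0],[0,0,0.63],-0.3]]}}

```text
time_s: 2.6
eef_pos: [0.4198, -0.3865, 0.0141]
ee_rot: [-3.14, -0.0, 1.499]
wrist_force: [0.7, -0.5, 0.7]
width: 0.0598
gripper_force: 0.0
```

>>> {"method": "servo_tool", "body": {"increments": [[[0,0,0],[0.1,0,0],-0.3],[[0,0,0],[0.2,0,0],-0.3],[[0,0,0],[0.3,0,0],-0.3],[[0,0,0],[0.4,0,0],-0.3],[[0,0,0],[0.5,0,0],-0.3],[[0,0,0],[0.6,0,0],-0.3],[[0,0,0],[0.7,0,0],-0.3],[[0,0,0],[0.8,0,0],-0.3],[[0,0,0],[0.9,0,0],-0.3],[[0,0,0],[1,0,0],-0.3],[[0,0,0],[1,0,0],-0.3]]}}

```text
time_s: 3.98
eef_pos: [0.4278, -0.284, 0.0134]
ee_rot: [-3.141, -0.001, 1.503]
wrist_force: [0.5, 0.2, 0.8]
width: 0.0599
gripper_force: 0.0
```

```bash
cat >> h.py <<'E'
def pan_look(n,z0=.02,z1=.045):
    im,d=capture('top');save(n,im);c=cam('top')
    cv2.imwrite(f'pics/{n}c.png',cv2.resize(im[175:375,270:530][:,:,::-1],(780,600),interpolation=cv2.INTER_CUBIC))
E
python3 - <<'E'
from h import *
pan_look('p1')
E
```

```text
(no output)
```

View pics/p1c.png

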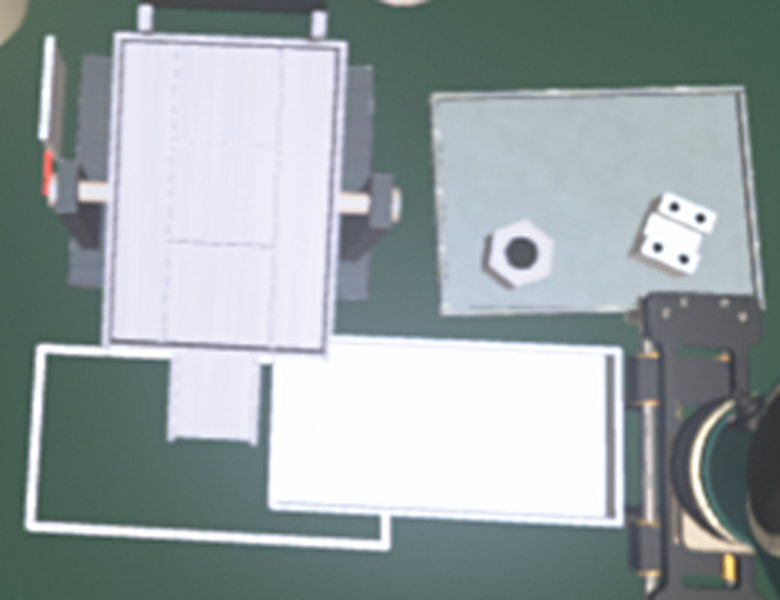

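```bash
cat >> h.py <<'E'
YAW=np.radians(-3.9);C0=np.array([.438,-.0145])
def st(p):
    d=np.array(p[:2])-C0;c,s=np.cos(YAW),np.sin(YAW);return np.array([c*d[0]+s*d[1],-s*d[0]+c*d[1]])
E
python3 - <<'E'
from h import *
c=cam('top')
for p in [(622,348),(623,524),(270,507)]:
    q=atz((270+p[0]/3,175+p[1]/3),c,.03);print(q.round(4),st(q).round(4))
print('outline')
for p in [(38,347),(391,366),(388,547),(28,527)]:
    q=atz((270+p[0]/3,175+p[1]/3),c,.0);print(q.round(4),st(q).round(4))
E
```

```text
[ 0.4948 -0.2798  0.03  ] [ 0.0747 -0.2608]
[ 0.3854 -0.2716  0.03  ] [-0.035  -0.2601]
[ 0.4008 -0.0513  0.03  ] [-0.0346 -0.0392]
outline
[0.5068 0.0987 0.    ] [0.0609 0.1176]
[ 0.4881 -0.1363  0.    ] [ 0.0583 -0.1181]
[ 0.3716 -0.1283  0.    ] [-0.0585 -0.118 ]
[0.3893 0.1064 0.    ] [-0.0568  0.1173]
```

The pan is flush with the stand's yaw but 19 mm too far in +x, so I'll push on with a lateral bias.

>>> {"method": "servo_tool", "body": {"increments": [[[0,0,0],[0.1,-0.02,0],-0.3],[[0,0,0],[0.2,-0.04,0],-0.3],[[0,0,0],[0.3,-0.06,0],-0.3],[[0,0,0],[0.4,-0.08,0],-0.3],[[0,0,0],[0.5,-0.1,0],-0.3],[[0,0,0],[0.6,-0.12,0],-0.3],[[0,0,0],[0.7,-0.14,0],-0.3],[[0,0,0],[0.8,-0.16,0],-0.3],[[0,0,0],[0.9,-0.18,0],-0.3],[[0,0,0],[0.95,-0.19,0],-0.3],[[0,0,0],[0.95,-0.19,0],-0.3]]}}

```text
time_s: 5.4
eef_pos: [0.4154, -0.189, 0.0136]
ee_rot: [-3.142, -0.0, 1.502]
wrist_force: [-0.2, -1.3, 0.6]
width: 0.0594
gripper_force: 0.0
```

Run:
```python
from h import *
pan_look('p2')
```

```text
(no output)
```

View pics/p2c.png

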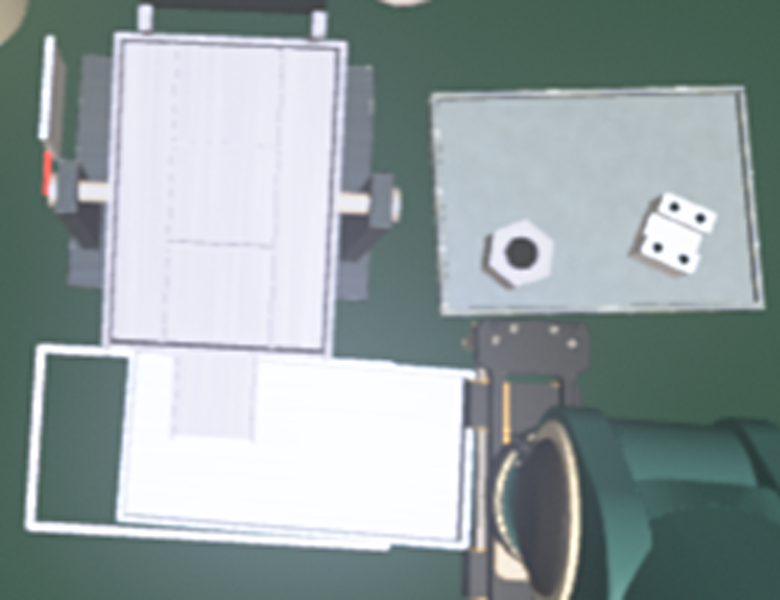

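Run:
```python
from h import *
c=cam('top')
for p in [(475,372),(469,548),(118,520)]:
    q=atz((270+p[0]/3,175+p[1]/3),c,.03);print(q.round(4),st(q).round(4))
```

```text
[ 0.4821 -0.1853  0.03  ] [ 0.0556 -0.1675]
[ 0.3729 -0.1748  0.03  ] [-0.054  -0.1643]
[0.3949 0.0451 0.03  ] [-0.047   0.0566]
```

>>> {"method": "servo_tool", "body": {"increments": [[[0,0,0],[0.1,0,0],-0.3],[[0,0,0],[0.2,0,0],-0.3],[[0,0,0],[0.3,0,0],-0.3],[[0,0,0],[0.4,0,0],-0.3],[[0,0,0],[0.48,0,0],-0.3],[[0,0,0],[0.55,0,0],-0.3],[[0,0,0],[0.55,0,0],-0.3]]}}

```text
time_s: 6.32
eef_pos: [0.4192, -0.1338, 0.0135]
ee_rot: [-3.141, -0.0, 1.502]
wrist_force: [0.4, 0.3, 0.9]
width: 0.06
gripper_force: 0.0
```

>>> {"method": "servo_tool", "body": {"increments": [[[0,0,0],[-0.2,0,0],-0.3],[[0,0,0],[-0.6,0,0],-0.3],[[0,0,0],[-1,0,0],-0.3],[[0,0,0],[-1,0,0],-0.3]]}}

```text
time_s: 6.82
eef_pos: [0.4116, -0.2376, 0.0134]
ee_rot: [3.142, 0.001, 1.495]
wrist_force: [0.1, 0.5, -0.2]
width: 0.0597
gripper_force: 0.0
```

Run:
```python
from h import *
pan_look('p3')
```

```text
(no output)
```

View pics/p3c.png

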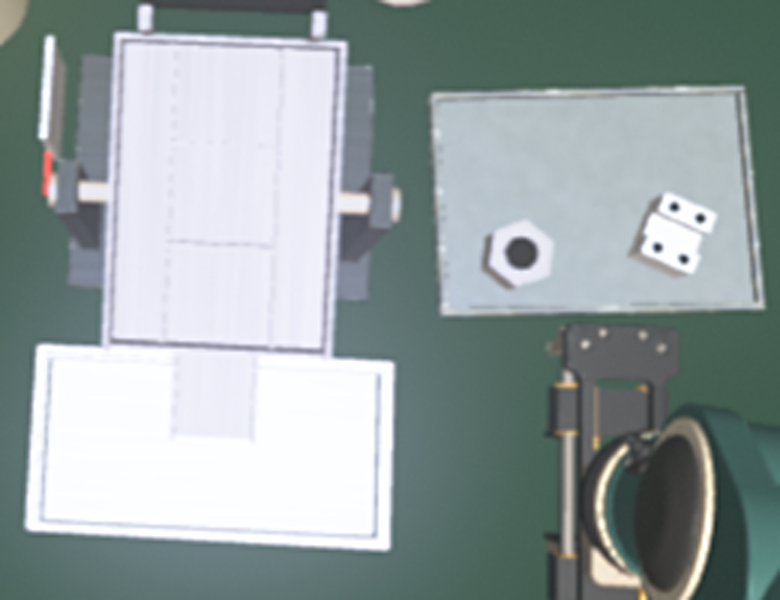

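Run:
```python
from h import *
im,d=capture('top');c=cam('top');W=world(d,c)
m=(W[...,2]>.012)&(W[...,2]<.04)&(W[...,0]<.512)&(W[...,1]>-.17)&(W[...,1]<.15)&(W[...,0]>.3)
S=np.array([st(p) for p in W[m]]);print(len(S),np.percentile(S,[1,5,95,99],axis=0).round(4).tolist())
for lo,hi in((-.12,-.05),(.05,.12)):
    k=(S[:,1]>lo)&(S[:,1]<hi);print('x range',np.percentile(S[k,0],[2,50,98]).round(4))
for lo,hi in((-.06,-.02),(.02,.06)):
    k=(S[:,0]>lo)&(S[:,0]<hi);print('y range',np.percentile(S[k,1],[2,98]).round(4))
# bar
b=W[(W[...,2]>.21)&(W[...,2]<.25)&(W[...,0]>.64)&(W[...,0]<.71)&(abs(W[...,1]+.03)<.035)];print('bar',len(b),b.mean(0),np.percentile(b,[5,95],axis=0))
plan([(.41,-.24,.28,86.1),(.673,-.031,.30,86.1),(.673,-.031,.23,86.1)])
```

```text
764 [[-0.0534, -0.1085], [-0.0528, -0.1074], [0.0559, 0.1101], [0.0566, 0.1111]]
x range [-0.0534 -0.0054  0.0562]
x range [-0.0527 -0.0058  0.0564]
y range [-0.1073  0.1105]
y range [-0.1077  0.1107]
bar 350 [ 0.67150545 -0.02958936  0.2321742 ] [[ 0.66602599 -0.06136163  0.22840884]
 [ 0.67755776  0.00117555  0.23505454]]
turn z -0.002 shift [-0.02, -0.005, -0.889] -> [ 0.411 -0.236  0.102]
turn z -0.0 shift [-0.02, -0.005, -0.889] -> [ 0.411 -0.238  0.191]
turn z -0.0 shift [-0.02, -0.005, -0.889] -> [ 0.41 -0.24  0.28]
turn z -0.0 shift [0.755, 0.827, -0.067] -> [ 0.498 -0.17   0.287]
turn z -0.0 shift [0.755, 0.827, -0.067] -> [ 0.585 -0.101  0.293]
turn z -0.0 shift [0.755, 0.827, -0.067] -> [ 0.673 -0.031  0.3  ]
turn z -0.0 shift [0.0, 0.0, 0.7] -> [ 0.673 -0.031  0.23 ]
```

>>> {"method": "servo_tool", "body": {"increments": [[[0,0,0],[0,0,-0.9],-0.3],[[0,0,0],[0,0,-0.9],-0.3],[[0,0,0],[0,0,-0.9],-0.3]]}}

```text
time_s: 7.3
eef_pos: [0.4138, -0.2337, 0.1053]
ee_rot: [3.138, 0.002, 1.503]
wrist_force: [-0.0, -1.1, -0.4]
width: 0.0599
gripper_force: 0.0
```

>>> {"method": "servo_tool", "body": {"increments": [[[0,0,0],[0,0,-0.9],-0.3],[[0,0,0],[0,0,-0.9],-0.3],[[0,0,0],[0,0,-0.9],-0.3]]}}

```text
time_s: 7.68
eef_pos: [0.413, -0.234, 0.1942]
ee_rot: [3.14, 0.001, 1.502]
wrist_force: [-0.5, -0.5, -0.0]
width: 0.0598
gripper_force: 0.0
```

>>> {"method": "servo_tool", "body": {"increments": [[[0,0,0],[0,0,-1],-0.3],[[0,0,0],[0,0,-1],-0.3],[[0,0,0],[0,0,-1],-0.3]]}}

```text
time_s: 8.05
eef_pos: [0.4131, -0.2344, 0.294]
ee_rot: [3.14, 0.001, 1.502]
wrist_force: [-0.9, 0.4, -0.5]
width: 0.0596
gripper_force: 0.0
```

>>> {"method": "servo_tool", "body": {"increments": [[[0,0,0],[0.75,0.83,0],-0.3],[[0,0,0],[0.75,0.83,0],-0.3],[[0,0,0],[0.75,0.83,0],-0.3]]}}

```text
time_s: 8.43
eef_pos: [0.5013, -0.1613, 0.2902]
ee_rot: [-3.138, -0.004, 1.508]
wrist_force: [-0.3, -0.2, -0.4]
width: 0.0598
gripper_force: 0.0
```

>>> {"method": "servo_tool", "body": {"increments": [[[0,0,0],[0.75,0.83,0],-0.3],[[0,0,0],[0.75,0.83,0],-0.3],[[0,0,0],[0.75,0.83,0],-0.3]]}}

```text
time_s: 8.8
eef_pos: [0.5886, -0.0933, 0.2903]
ee_rot: [-3.137, -0.003, 1.506]
wrist_force: [-0.5, -1.2, -0.7]
width: 0.06
gripper_force: 0.0
```

>>> {"method": "servo_tool", "body": {"increments": [[[0,0,0],[0.75,0.83,0],-0.3],[[0,0,0],[0.75,0.83,0],-0.3],[[0,0,0],[0.75,0.83,0],-0.3],[[0,0,0],[0.75,0.83,0],-0.3]]}}

```text
time_s: 9.3
eef_pos: [0.6749, -0.0294, 0.2917]
ee_rot: [-3.138, 0.002, 1.5]
wrist_force: [0.3, -0.9, -0.2]
width: 0.0597
gripper_force: 0.0
```

>>> {"method": "servo_tool", "body": {"increments": [[[0,0,0],[0,-0.03,0.4],-0.3],[[0,0,0],[0,-0.03,0.77],-0.3],[[0,0,0],[0,-0.03,0.77],-0.3],[[0,0,0],[0,-0.03,0.77],-0.3]]}}

```text
time_s: 9.8
eef_pos: [0.6736, -0.0285, 0.2182]
ee_rot: [3.14, 0.001, 1.499]
wrist_force: [0.4, -0.0, 0.2]
width: 0.0592
gripper_force: 0.0
```

>>> {"method": "servo_tool", "body": {"increments": [[[0,0,0],[0,0,0],1],[[0,0,0],[0,0,0],1],[[0,0,0],[0,0,0],1],[[0,0,0],[0,0,0],1],[[0,0,0],[0,0,0],1],[[0,0,0],[0,0,0],1]], "newtons": 20}}

```text
time_s: 10.55
eef_pos: [0.6745, -0.0273, 0.2168]
ee_rot: [3.139, -0.0, 1.501]
wrist_force: [3.9, -0.3, -0.8]
width: 0.0112
gripper_force: 20.0
```

>>> {"method": "servo_tool", "body": {"increments": [[[0,0,0],[0,0.025,0.04],1],[[0,0,0],[0,0.05,0.08],1],[[0,0,0],[0,0.07,0.12],1],[[0,0,0],[0,0.085,0.16],1],[[0,0,0],[0,0.1,0.19],1],[[0,0,0],[0,0.1,0.19],1]]}}

```text
time_s: 11.3
eef_pos: [0.6844, -0.028, 0.1989]
ee_rot: [3.139, 0.0, 1.501]
wrist_force: [1.8, -0.3, 5.5]
width: 0.0111
gripper_force: 20.0
```

Run:
```python
from h import *
o=get_obs();print(o['eef_pos'],o['wrist_force'])
im,d=capture('side');save('s1',im)
cv2.imwrite('pics/s1c.png',cv2.resize(im[170:330,220:420][:,:,::-1],(750,600),interpolation=cv2.INTER_CUBIC))
```

```text
[ 0.68439504 -0.02800454  0.19888768] [ 1.80671493 -0.32683713  5.49996308]
```

View pics/s1c.png

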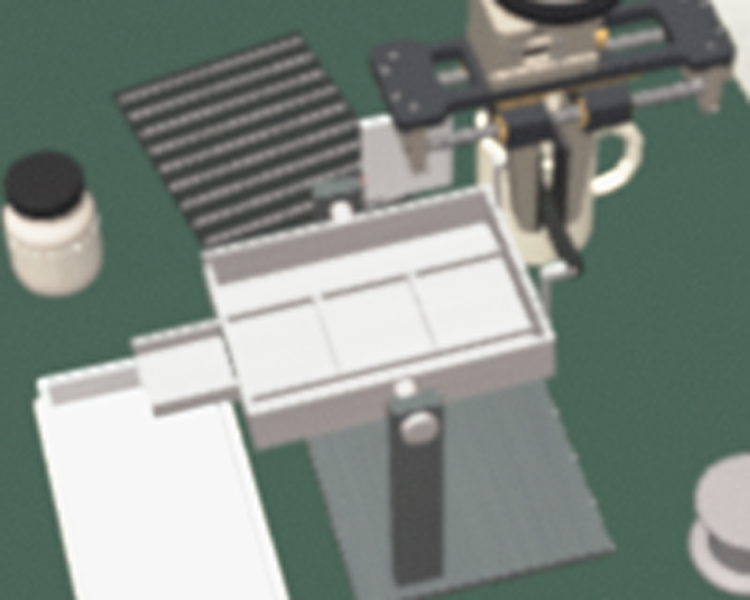

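Basket is near level with the bar gripped around (565,240) in the crop. I'll lower it gently to the hard stop.

>>> {"method": "servo_tool", "body": {"increments": [[[0,0,0],[0,0,0.02],1],[[0,0,0],[0,0,0.04],1],[[0,0,0],[0,0,0.04],1]]}}

```text
time_s: 11.72
eef_pos: [0.6857, -0.0281, 0.1958]
ee_rot: [3.136, -0.0, 1.501]
wrist_force: [5.5, -0.3, 6.9]
width: 0.0117
gripper_force: 20.0
```

>>> {"method": "servo_tool", "body": {"increments": [[[0,0,0],[0,0,0.02],1],[[0,0,0],[0,0,0.03],1],[[0,0,0],[0,0,0.03],1]]}}

```text
time_s: 12.1
eef_pos: [0.6862, -0.0281, 0.1944]
ee_rot: [3.134, 0.0, 1.5]
wrist_force: [2.6, -2.2, 13.7]
width: 0.0113
gripper_force: 20.0
```

>>> {"method": "servo_tool", "body": {"increments": [[[0,0,0],[0,0,0.02],1],[[0,0,0],[0,0,0.03],1],[[0,0,0],[0,0,0.03],1]]}}

```text
time_s: 12.48
eef_pos: [0.6863, -0.0281, 0.1942]
ee_rot: [3.133, 0.001, 1.5]
wrist_force: [-3.5, -1.2, 26.0]
width: 0.0109
gripper_force: 20.0
```

```bash
cat >> h.py <<'E'
def tilt():
    for n in ('top','side'):
        im,d=capture(n);W=world(d,cam(n));S=W[...,:2]-C0
        c,s=np.cos(YAW),np.sin(YAW);X=c*S[...,0]+s*S[...,1]-.14;Y=-s*S[...,0]+c*S[...,1];Z=W[...,2]
        m=(abs(X)<.07)&(abs(Y)<.05)&(Z>.1)&(Z<.22)
        A=np.c_[X[m],Y[m],np.ones(m.sum())];z=Z[m]
        k=np.ones(len(z),bool)
        for _ in range(8):
            f=np.linalg.lstsq(A[k],z[k],rcond=None)[0];k=abs(A@f-z)<.006
        print(n,'tilt deg',np.degrees(np.arctan(f[0])).round(2),'ytilt',np.degrees(np.arctan(f[1])).round(2),'z0',f[2].round(4),k.sum())
E
python3 -c "
from h import *
tilt()"
```

```text
top tilt deg 0.02 ytilt 0.01 z0 0.142 2979
side tilt deg -0.11 ytilt -0.96 z0 0.1412 1660
```

>>> {"method": "servo_tool", "body": {"increments": [[[0,0,0],[0,0,-0.04],0],[[0,0,0],[0,0,-0.04],-0.3],[[0,0,0],[0,0,-0.04],-0.3],[[0,0,0],[0,0,-0.5],-0.3],[[0,0,0],[0,0,-0.9],-0.3],[[0,0,0],[0,0,-0.9],-0.3]]}}

```text
time_s: 13.32
eef_pos: [0.6848, -0.0275, 0.2806]
ee_rot: [3.137, -0.001, 1.501]
wrist_force: [-0.4, 0.7, -0.3]
width: 0.0597
gripper_force: 0.0
```

Run:
```python
from h import *
c=cam('top')
f=lambda p:atz((270+p[0]/3,175+p[1]/3),c,.032).round(4)
for p in [(521,253),(525,220),(517,288),(688,232),(675,207),(701,218),(657,247),(683,260)]: print(p,f(p))
plan([(.57,-.25,.24,0)])
```

```text
(521, 253) [ 0.5575 -0.2193  0.032 ]
(525, 220) [ 0.5789 -0.2234  0.032 ]
(517, 288) [ 0.5349 -0.2152  0.032 ]
(688, 232) [ 0.568  -0.3275  0.032 ]
(675, 207) [ 0.5846 -0.3206  0.032 ]
(701, 218) [ 0.5769 -0.3366  0.032 ]
(657, 247) [ 0.5589 -0.3068  0.032 ]
(683, 260) [ 0.55   -0.3227  0.032 ]
turn z 0.956 shift [-0.767, -0.33, 0.135] -> [ 0.647 -0.102  0.267]
turn z -0.0 shift [-0.383, 0.742, 0.135] -> [ 0.608 -0.176  0.254]
turn z -0.0 shift [-0.383, 0.742, 0.135] -> [ 0.57 -0.25  0.24]
```

>>> {"method": "servo_tool", "body": {"increments": [[[0,0,0.96],[-0.77,-0.33,0.13],-1],[[0,0,0.96],[-0.77,-0.33,0.13],-1],[[0,0,0.96],[-0.77,-0.33,0.13],-1],[[0,0,0.96],[-0.77,-0.33,0.13],-1],[[0,0,0.96],[-0.77,-0.33,0.13],-1],[[0,0,0.96],[-0.77,-0.33,0.13],-1],[[0,0,0.96],[-0.77,-0.33,0.13],-1],[[0,0,0.96],[-0.77,-0.33,0.13],-1],[[0,0,0.96],[-0.77,-0.33,0.13],-1],[[0,0,0.96],[-0.77,-0.33,0.13],-1]]}}

```text
time_s: 14.58
eef_pos: [0.6446, -0.1023, 0.2636]
ee_rot: [-3.141, 0.002, -0.004]
wrist_force: [0.1, -0.5, 0.6]
width: 0.0919
gripper_force: 0.0
```

>>> {"method": "servo_tool", "body": {"increments": [[[0,0,0],[-0.38,0.74,0.13],-1],[[0,0,0],[-0.38,0.74,0.13],-1],[[0,0,0],[-0.38,0.74,0.13],-1]]}}

```text
time_s: 14.95
eef_pos: [0.6056, -0.1781, 0.2512]
ee_rot: [3.141, 0.001, -0.01]
wrist_force: [0.5, 0.4, 0.6]
width: 0.0921
gripper_force: 0.0
```

>>> {"method": "servo_tool", "body": {"increments": [[[0,0,0],[-0.38,0.74,0.13],-1],[[0,0,0],[-0.38,0.74,0.13],-1],[[0,0,0],[-0.38,0.74,0.13],-1],[[0,0,0],[-0.38,0.74,0.13],-1],[[0,0,0],[-0.38,0.74,0.13],-1]]}}

```text
time_s: 15.58
eef_pos: [0.5693, -0.2476, 0.2389]
ee_rot: [-3.141, -0.001, -0.004]
wrist_force: [-0.4, -0.4, -0.4]
width: 0.092
gripper_force: 0.0
```

Run:
```python
from h import *
o=get_obs();print(o['eef_pos'],o['ee_rot'])
im,d=capture('wrist');save('w1',im);np.save('w1d.npy',d);c=cam('wrist',o);W=world(d,c)
import pickle;pickle.dump(c,open('w1c.pkl','wb'))
for x,y in ((.5575,-.2193),(.5676,-.3217)):
    m=(abs(W[...,0]-x)<.05)&(abs(W[...,1]-y)<.05)&(W[...,2]>.024)&(W[...,2]<.045);b=W[m]
    r=cv2.minAreaRect((b[:,:2]*1000).astype(np.float32));print(len(b),b.mean(0).round(4),np.median(b[:,2]),r)
```

```text
[ 0.56930452 -0.24757361  0.2388709 ] [-3.14079555e+00 -9.39136521e-04 -3.62731043e-03]
1332 [ 0.5618 -0.2186  0.0305] 0.030581859368344178 ((561.3995971679688, -218.78419494628906), (38.10274887084961, 41.90870666503906), 19.301979064941406)
1035 [ 0.5718 -0.3183  0.0322] 0.03249607898851187 ((571.0858154296875, -319.18218994140625), (35.170902252197266, 42.27325439453125), 63.369205474853516)
```

View pics/w1.png

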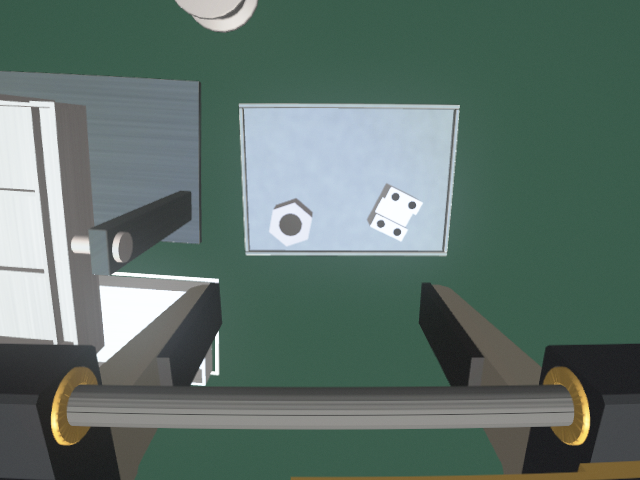

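Run:
```python
from h import *
plan([(.5615,-.2187,.10,-10.7),(.5615,-.2187,.016,-10.7)])
```

```text
turn z 0.116 shift [-0.038, -0.146, 0.694] -> [ 0.565 -0.233  0.169]
turn z -0.0 shift [-0.064, -0.137, 0.694] -> [ 0.562 -0.219  0.1  ]
turn z -0.0 shift [0.0, 0.0, 0.84] -> [ 0.562 -0.219  0.016]
```

>>> {"method": "servo_tool", "body": {"increments": [[[0,0,0.12],[-0.04,-0.15,0.7],-0.3],[[0,0,0.12],[-0.04,-0.15,0.7],-0.3],[[0,0,0.12],[-0.04,-0.15,0.7],-0.3]]}}

```text
time_s: 16.0
eef_pos: [0.5647, -0.2345, 0.169]
ee_rot: [-3.141, 0.0, -0.191]
wrist_force: [0.8, -0.7, 0.3]
width: 0.064
gripper_force: 0.0
```

>>> {"method": "servo_tool", "body": {"increments": [[[0,0,0],[-0.07,-0.14,0.69],-0.3],[[0,0,0],[-0.07,-0.14,0.69],-0.3],[[0,0,0],[-0.07,-0.14,0.69],-0.3],[[0,0,0],[-0.07,-0.14,0.69],-0.3]]}}

```text
time_s: 16.5
eef_pos: [0.5618, -0.2211, 0.1021]
ee_rot: [3.141, -0.004, -0.196]
wrist_force: [0.9, -0.6, -0.1]
width: 0.0597
gripper_force: 0.0
```

Run:
```python
from h import *
plan([(.5615,-.2187,.016,-10.7)])
o=get_obs();im,d=capture('top');W=world(d,cam('top'))+np.array([.0035,0,0]);
o=get_obs();im,d=capture('wrist');save('w2',im);c=cam('wrist',o);W=world(d,c)
m=(abs(W[...,0]-.56)<.06)&(abs(W[...,1]+.219)<.05)&(W[...,2]>.02)&(W[...,2]<.045);b=W[m]
r=cv2.minAreaRect((b[:,:2]*1000).astype(np.float32));print(len(b),b.mean(0).round(4),r)
```

```text
turn z -0.006 shift [-0.007, -0.023, 0.861] -> [ 0.562 -0.219  0.016]
3225 [ 0.5623 -0.2185  0.0303] ((561.0288696289062, -218.18359375), (37.91983413696289, 43.51475143432617), 78.34815979003906)
```

Nut confirmed at (0.5615,-0.2185), flats normal 78–79°. Grasping.

>>> {"method": "servo_tool", "body": {"increments": [[[0,0,0],[0,-0.02,0.4],-0.3],[[0,0,0],[0,-0.02,0.7],-0.3],[[0,0,0],[0,-0.02,0.86],-0.3],[[0,0,0],[0,-0.02,0.86],-0.3],[[0,0,0],[0,-0.02,0.86],-0.3],[[0,0,0],[0,-0.02,0.86],1],[[0,0,0],[0,-0.02,0.86],1],[[0,0,0],[0,-0.02,0.86],1],[[0,0,0],[0,-0.02,0.86],1],[[0,0,0],[0,-0.02,0.86],1]], "newtons": 30}}

```text
time_s: 17.85
eef_pos: [0.5607, -0.2181, 0.0142]
ee_rot: [3.141, -0.001, -0.196]
wrist_force: [-1.0, -0.0, 5.6]
width: 0.0377
gripper_force: 30.0
```

>>> {"method": "servo_tool", "body": {"increments": [[[0,0,0],[0,0,-0.3],1],[[0,0,0],[0,0,-0.6],1],[[0,0,0],[0,0,-0.95],1],[[0,0,0],[0,0,-0.95],1]]}}

```text
time_s: 18.35
eef_pos: [0.562, -0.2183, 0.1107]
ee_rot: [3.141, -0.005, -0.196]
wrist_force: [0.7, -0.7, -1.8]
width: 0.0374
gripper_force: 30.0
```

>>> {"method": "servo_tool", "body": {"increments": [[[0,0,0],[0,0,-0.4],1],[[0,0,0],[0,0,-0.8],1],[[0,0,0],[0,0,-1],1],[[0,0,0],[0,0,-1],1]]}}

```text
time_s: 18.85
eef_pos: [0.5605, -0.2179, 0.2083]
ee_rot: [3.141, -0.001, -0.196]
wrist_force: [0.3, 0.4, -0.5]
width: 0.0375
gripper_force: 30.0
```

Run:
```python
from h import *
o=get_obs();print(o['width'],o['gripper_force'])
plan([(.5233,-.0201,.24,-3.9),(.5233,-.0201,.153,-3.9)])
```

```text
0.037504835064040794 29.999625738419127
turn z -0.081 shift [-0.375, -0.934, -0.158] -> [ 0.542 -0.119  0.224]
turn z -0.0 shift [-0.253, -0.974, -0.158] -> [ 0.523 -0.02   0.24 ]
turn z -0.0 shift [-0.0, -0.0, 0.87] -> [ 0.523 -0.02   0.153]
```

>>> {"method": "servo_tool", "body": {"increments": [[[0,0,-0.08],[-0.2,-0.47,-0.16],1],[[0,0,-0.08],[-0.38,-0.93,-0.16],1],[[0,0,-0.08],[-0.38,-0.93,-0.16],1],[[0,0,-0.08],[-0.38,-0.93,-0.16],1]]}}

```text
time_s: 19.35
eef_pos: [0.5403, -0.1198, 0.2228]
ee_rot: [3.141, 0.003, -0.07]
wrist_force: [-0.8, -0.7, -1.7]
width: 0.0375
gripper_force: 30.0
```

>>> {"method": "servo_tool", "body": {"increments": [[[0,0,0],[-0.13,-0.5,-0.16],1],[[0,0,0],[-0.25,-0.97,-0.16],1],[[0,0,0],[-0.25,-0.97,-0.16],1],[[0,0,0],[-0.25,-0.97,-0.16],1],[[0,0,0],[-0.25,-0.97,-0.16],1]]}}

```text
time_s: 19.98
eef_pos: [0.5231, -0.0228, 0.2399]
ee_rot: [3.141, 0.001, -0.073]
wrist_force: [0.5, -0.1, -1.0]
width: 0.038
gripper_force: 30.0
```

Run:
```python
from h import *
o=get_obs();print(o['eef_pos'],o['width'])
im,d=capture('wrist');save('w3',im);np.save('w3d.npy',d);c=cam('wrist',o);W=world(d,c)
import pickle;pickle.dump(c,open('w3c.pkl','wb'))
S=W[...,:2]-C0;cc,s=np.cos(YAW),np.sin(YAW);X=cc*S[...,0]+s*S[...,1]-.14;Y=-s*S[...,0]+cc*S[...,1];Z=W[...,2]
w=(Z>.164)&(Z<.176)
for nm,m in (('far wall',w&(X>.07)&(X<.1)&(abs(Y)<.05)),('left',w&(Y>.05)&(Y<.075)&(abs(X)<.07)),('right',w&(Y<-.05)&(Y>-.075)&(abs(X)<.07))):
    print(nm,m.sum(),X[m].mean(),Y[m].mean(),Z[m].mean()) if m.sum() else print(nm,0)
```

```text
[ 0.52305895 -0.02284194  0.23993466] 0.037957002836607884
far wall 1367 0.09020844167157735 -3.909158990801689e-05 0.16798714350896718
left 1824 0.0049835012096770565 0.06140167541436707 0.16766467677736574
right 1774 0.005129345100427542 -0.062086121819740187 0.16772798145791382
```

View pics/w3.png

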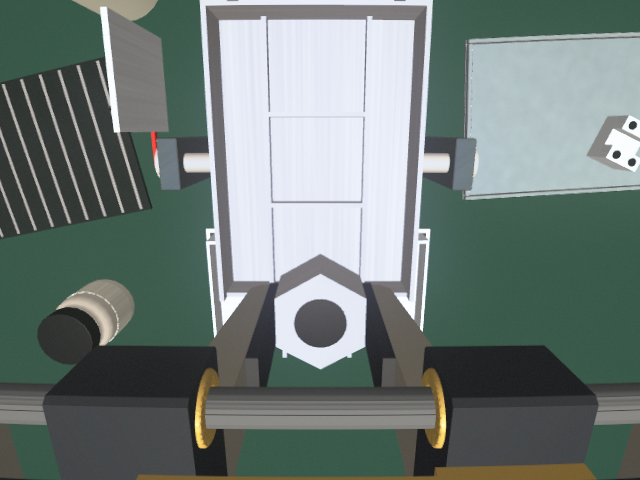

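>>> {"method": "servo_tool", "body": {"increments": [[[0,0,0],[0,-0.025,0.2],1],[[0,0,0],[0,-0.025,0.4],1],[[0,0,0],[0,-0.025,0.6],1],[[0,0,0],[0,-0.025,0.75],1],[[0,0,0],[0,-0.025,0.83],1],[[0,0,0],[0,-0.025,0.87],1],[[0,0,0],[0,-0.025,0.87],1],[[0,0,0],[0,-0.025,0.87],1]]}}

```text
time_s: 21.02
eef_pos: [0.5236, -0.0182, 0.1541]
ee_rot: [3.142, -0.001, -0.07]
wrist_force: [-0.0, 0.4, -0.2]
width: 0.0372
gripper_force: 30.0
```

Run:
```python
from h import *
o=get_obs();print(o['eef_pos'],o['width'],o['wrist_force'])
```

```text
[ 0.5235569  -0.01821145  0.15409244] 0.037219680250060776 [-0.03815804  0.41926722 -0.22818808]
```

>>> {"method": "servo_tool", "body": {"increments": [[[0,0,0],[0,0,0.02],1],[[0,0,0],[0,0,0.02],1],[[0,0,0],[0,0,0.02],-0.13],[[0,0,0],[0,0,0.02],-0.13],[[0,0,0],[0,0,0.02],-0.13],[[0,0,0],[0,0,0.02],-0.13],[[0,0,0],[0,0,-0.3],-0.13],[[0,0,0],[0,0,-0.85],-0.13],[[0,0,0],[0,0,-0.85],-0.13],[[0,0,0],[0,0,-0.85],-0.13]]}}

```text
time_s: 22.28
eef_pos: [0.5228, -0.0183, 0.2383]
ee_rot: [3.141, 0.0, -0.07]
wrist_force: [-0.1, -0.8, -0.0]
width: 0.0518
gripper_force: 0.0
```

Run:
```python
from h import *
o=get_obs();c=cam('wrist',o);im,d=capture('wrist');W=world(d,c)
m=(abs(W[...,0]-.5235)<.04)&(abs(W[...,1]+.02)<.035)&(W[...,2]>.156)&(W[...,2]<.185);b=W[m];save('w4',im)
print(len(b),b.mean(0),np.percentile(b,[2,98],axis=0).round(4).tolist())
im,d=capture('top');W=world(d,cam('top'))+np.array([.0035,0,0])
m=(abs(W[...,0]-.57)<.08)&(abs(W[...,1]+.28)<.11)&(W[...,2]>.022)&(W[...,2]<.045);b=W[m];print('clamp',len(b),b.mean(0).round(4),cv2.minAreaRect((b[:,:2]*1000).astype(np.float32)))
plan([(.5715,-.319,.24,-26.6),(.5715,-.319,.12,-26.6)])
```

```text
3925 [ 0.51966522 -0.01802093  0.16512647] [[0.4943, -0.0459, 0.1571], [0.5427, 0.0075, 0.1681]]
clamp 421 [ 0.5713 -0.3178  0.0319] ((571.2413940429688, -318.6817321777344), (34.97700881958008, 43.07685089111328), 63.76973342895508)
turn z 0.251 shift [0.234, 0.988, -0.009] -> [ 0.539 -0.119  0.238]
turn z -0.0 shift [0.596, 0.823, -0.009] -> [ 0.555 -0.219  0.239]
turn z -0.0 shift [0.596, 0.823, -0.009] -> [ 0.572 -0.319  0.24 ]
turn z -0.0 shift [0.0, 0.0, 0.6] -> [ 0.572 -0.319  0.18 ]
turn z -0.0 shift [0.0, 0.0, 0.6] -> [ 0.572 -0.319  0.12 ]
```

>>> {"method": "servo_tool", "body": {"increments": [[[0,0,0.25],[0.23,0.99,0],-0.3],[[0,0,0.25],[0.23,0.99,0],-0.3],[[0,0,0.25],[0.23,0.99,0],-0.3],[[0,0,0.25],[0.23,0.99,0],-0.3]]}}

```text
time_s: 22.88
eef_pos: [0.5386, -0.1174, 0.2374]
ee_rot: [-3.142, 0.002, -0.46]
wrist_force: [-0.4, 0.1, 0.4]
width: 0.06
gripper_force: 0.0
```

>>> {"method": "servo_tool", "body": {"increments": [[[0,0,0],[0.6,0.82,0],-0.3],[[0,0,0],[0.6,0.82,0],-0.3],[[0,0,0],[0.6,0.82,0],-0.3]]}}

```text
time_s: 23.25
eef_pos: [0.5559, -0.2205, 0.2378]
ee_rot: [3.141, 0.001, -0.465]
wrist_force: [0.4, 0.9, -1.6]
width: 0.0599
gripper_force: 0.0
```

>>> {"method": "servo_tool", "body": {"increments": [[[0,0,0],[0.6,0.82,0.6],-0.3],[[0,0,0],[0.6,0.82,0.6],-0.3],[[0,0,0],[0.6,0.82,0.6],-0.3]]}}

```text
time_s: 23.62
eef_pos: [0.5714, -0.3198, 0.1749]
ee_rot: [3.141, 0.006, -0.465]
wrist_force: [-0.1, 0.2, -0.1]
width: 0.0598
gripper_force: 0.0
```

>>> {"method": "servo_tool", "body": {"increments": [[[0,0,0],[0,0,0.6],-0.3],[[0,0,0],[0,0,0.6],-0.3],[[0,0,0],[0,0,0.6],-0.3],[[0,0,0],[0,0,0.6],-0.3]]}}

```text
time_s: 24.12
eef_pos: [0.5751, -0.3187, 0.1215]
ee_rot: [-3.141, -0.004, -0.462]
wrist_force: [0.7, -0.4, -0.3]
width: 0.0595
gripper_force: 0.0
```

Run:
```python
from h import *
o=get_obs();im,d=capture('wrist');save('w5',im);c=cam('wrist',o);W=world(d,c)
m=(abs(W[...,0]-.571)<.05)&(abs(W[...,1]+.319)<.06)&(W[...,2]>.02)&(W[...,2]<.045);b=W[m]
r=cv2.minAreaRect((b[:,:2]*1000).astype(np.float32));print(len(b),b.mean(0).round(4),r)
plan([(.5715,-.319,.016,-26.6)])
```

```text
2993 [ 0.5718 -0.3197  0.0292] ((571.0921630859375, -319.34814453125), (34.020652770996094, 42.890953063964844), 63.449005126953125)
turn z 0.002 shift [-0.015, 0.008, 0.526] -> [ 0.573 -0.319  0.069]
turn z -0.0 shift [-0.015, 0.008, 0.526] -> [ 0.572 -0.319  0.016]
```

>>> {"method": "servo_tool", "body": {"increments": [[[0,0,0],[-0.02,0.01,0.5],-0.3],[[0,0,0],[-0.02,0.01,0.5],-0.3]]}}

```text
time_s: 24.42
eef_pos: [0.5689, -0.3178, 0.0666]
ee_rot: [3.142, 0.006, -0.463]
wrist_force: [0.1, 0.4, 0.5]
width: 0.0594
gripper_force: 0.0
```

>>> {"method": "servo_tool", "body": {"increments": [[[0,0,0],[0,0,0.3],-0.3],[[0,0,0],[0,0,0.55],-0.3],[[0,0,0],[0,0,0.55],-0.3],[[0,0,0],[0,0,0.55],1],[[0,0,0],[0,0,0.55],1],[[0,0,0],[0,0,0.55],1],[[0,0,0],[0,0,0.55],1],[[0,0,0],[0,0,0.55],1],[[0,0,0],[0,0,0.55],1]], "newtons": 30}}

```text
time_s: 25.55
eef_pos: [0.5718, -0.3194, 0.0149]
ee_rot: [3.141, -0.002, -0.463]
wrist_force: [-1.4, 0.2, 6.5]
width: 0.0339
gripper_force: 30.0
```

>>> {"method": "servo_tool", "body": {"increments": [[[0,0,0],[0,0,-0.3],1],[[0,0,0],[0,0,-0.6],1],[[0,0,0],[0,0,-1],1],[[0,0,0],[0,0,-1],1]]}}

```text
time_s: 26.05
eef_pos: [0.5732, -0.3199, 0.1171]
ee_rot: [-3.142, -0.006, -0.463]
wrist_force: [1.2, -0.4, -1.4]
width: 0.0333
gripper_force: 30.0
```

>>> {"method": "servo_tool", "body": {"increments": [[[0,0,0],[0,0,-0.4],1],[[0,0,0],[0,0,-0.8],1],[[0,0,0],[0,0,-1],1],[[0,0,0],[0,0,-1],1],[[0,0,0],[0,0,-1],1]]}}

```text
time_s: 26.68
eef_pos: [0.57, -0.3184, 0.2113]
ee_rot: [3.142, 0.003, -0.463]
wrist_force: [-0.5, -0.0, -1.5]
width: 0.0336
gripper_force: 30.0
```

Run:
```python
from h import *
o=get_obs();print(o['width'],o['gripper_force'])
plan([(.5813,-.0242,.24,-3.9),(.5813,-.0242,.153,-3.9)])
```

```text
0.03358315214935901 29.999964125454426
turn z -0.251 shift [-0.404, -0.894, -0.096] -> [ 0.574 -0.22   0.221]
turn z -0.0 shift [-0.029, -0.981, -0.096] -> [ 0.578 -0.122  0.23 ]
turn z -0.0 shift [-0.029, -0.981, -0.096] -> [ 0.581 -0.024  0.24 ]
turn z -0.0 shift [0.0, 0.0, 0.87] -> [ 0.581 -0.024  0.153]
```

>>> {"method": "servo_tool", "body": {"increments": [[[0,0,-0.25],[-0.2,-0.45,-0.1],1],[[0,0,-0.25],[-0.4,-0.89,-0.1],1],[[0,0,-0.25],[-0.4,-0.89,-0.1],1],[[0,0,-0.25],[-0.4,-0.89,-0.1],1]]}}

```text
time_s: 27.18
eef_pos: [0.5742, -0.222, 0.2221]
ee_rot: [3.141, 0.002, -0.071]
wrist_force: [-0.5, -0.4, -0.6]
width: 0.0337
gripper_force: 30.0
```

>>> {"method": "servo_tool", "body": {"increments": [[[0,0,0],[-0.02,-0.5,-0.1],1],[[0,0,0],[-0.03,-0.98,-0.1],1],[[0,0,0],[-0.03,-0.98,-0.1],1]]}}

```text
time_s: 27.55
eef_pos: [0.579, -0.1202, 0.233]
ee_rot: [-3.14, 0.001, -0.066]
wrist_force: [0.2, -0.4, -1.1]
width: 0.0334
gripper_force: 30.0
```

>>> {"method": "servo_tool", "body": {"increments": [[[0,0,0],[-0.02,-0.5,-0.1],1],[[0,0,0],[-0.03,-0.98,-0.1],1],[[0,0,0],[-0.03,-0.98,-0.1],1],[[0,0,0],[-0.03,-0.98,-0.1],1],[[0,0,0],[-0.03,-0.98,-0.1],1]]}}

```text
time_s: 28.18
eef_pos: [0.5827, -0.0283, 0.2431]
ee_rot: [3.14, 0.001, -0.074]
wrist_force: [0.1, -0.3, -0.9]
width: 0.0331
gripper_force: 30.0
```

Run:
```python
from h import *
o=get_obs();c=cam('wrist',o);print(o['eef_pos'],o['width'],o['gripper_force']);im,d=capture('wrist');save('w6',im)
plan([(.5813,-.0242,.153,-3.9)])
```

```text
[ 0.58268683 -0.02826712  0.24306384] 0.033073376670984325 29.999917102977633
turn z -0.004 shift [-0.017, -0.036, 0.902] -> [ 0.581 -0.024  0.153]
```

View pics/w6.png

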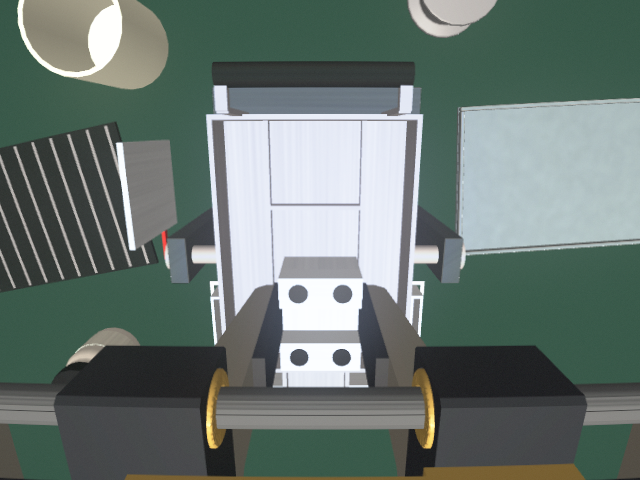

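Clamp held square over the middle pocket (centre about (320,320)). Lowering and releasing.

>>> {"method": "servo_tool", "body": {"increments": [[[0,0,0],[-0.01,-0.025,0.2],1],[[0,0,0],[-0.01,-0.025,0.4],1],[[0,0,0],[-0.01,-0.025,0.6],1],[[0,0,0],[-0.01,-0.025,0.75],1],[[0,0,0],[-0.01,-0.025,0.83],1],[[0,0,0],[-0.01,-0.025,0.88],1],[[0,0,0],[-0.01,-0.025,0.88],1],[[0,0,0],[-0.01,-0.025,0.88],1]]}}

```text
time_s: 29.22
eef_pos: [0.5824, -0.0229, 0.1561]
ee_rot: [3.142, -0.001, -0.07]
wrist_force: [0.2, -0.8, -1.2]
width: 0.0338
gripper_force: 30.0
```

>>> {"method": "servo_tool", "body": {"increments": [[[0,0,0],[0,0,0.02],1],[[0,0,0],[0,0,0.02],1],[[0,0,0],[0,0,0.02],1]]}}

```text
time_s: 29.6
eef_pos: [0.582, -0.0229, 0.1536]
ee_rot: [3.142, -0.0, -0.07]
wrist_force: [-1.3, -0.2, -1.0]
width: 0.0337
gripper_force: 30.0
```

>>> {"method": "servo_tool", "body": {"increments": [[[0,0,0],[0,0,0.01],1],[[0,0,0],[0,0,0.01],-0.1],[[0,0,0],[0,0,0.01],-0.1],[[0,0,0],[0,0,0.01],-0.1],[[0,0,0],[0,0,0.01],-0.1],[[0,0,0],[0,0,-0.3],-0.1],[[0,0,0],[0,0,-0.95],-0.1],[[0,0,0],[0,0,-0.95],-0.1],[[0,0,0],[0,0,-0.95],-0.1]]}}

```text
time_s: 30.72
eef_pos: [0.5818, -0.023, 0.2486]
ee_rot: [3.141, -0.0, -0.07]
wrist_force: [0.1, -0.4, 0.6]
width: 0.0508
gripper_force: 0.0
```

Run:
```python
from h import *
o=get_obs();im,d=capture('wrist');save('w7',im)
tilt();plan([(.6863,-.0281,.25,86.1)])
```

```text
top tilt deg 0.0 ytilt 0.0 z0 0.0 0
side tilt deg -1.39 ytilt -1.53 z0 0.1426 1096
turn z -1.001 shift [0.527, -0.011, -0.015] -> [ 0.634 -0.026  0.248]
turn z -0.0 shift [0.01, 0.527, -0.015] -> [ 0.686 -0.028  0.25 ]
```

View pics/w7.png

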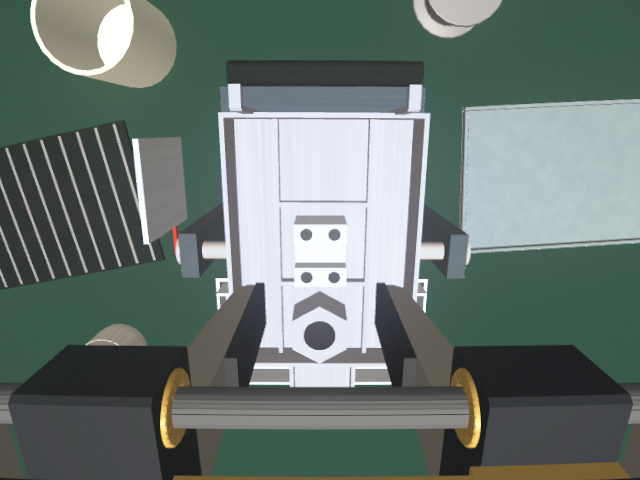

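Clamp (320,250) and nut (320,335) sit in their pockets. Now the bar.

>>> {"method": "servo_tool", "body": {"increments": [[[0,0,-1],[1,-0.02,0],-0.3],[[0,0,-1],[1,-0.02,0],-0.3],[[0,0,-1],[1,-0.02,0],-0.3],[[0,0,-1],[1,-0.02,0],-0.3],[[0,0,-1],[1,-0.02,0],-0.3],[[0,0,-1],[1,-0.02,0],-0.3],[[0,0,-1],[1,-0.02,0],-0.3],[[0,0,-1],[1,-0.02,0],-0.3],[[0,0,-1],[1,-0.02,0],-0.3],[[0,0,-1],[1,-0.02,0],-0.3],[[0,0,-1],[1,-0.02,0],-0.3]]}}

```text
time_s: 32.25
eef_pos: [0.6815, -0.028, 0.2477]
ee_rot: [-3.14, 0.0, 1.5]
wrist_force: [0.2, -0.5, 0.9]
width: 0.0596
gripper_force: 0.0
```

>>> {"method": "servo_tool", "body": {"increments": [[[0,0,0],[0,0.04,0.1],-0.3],[[0,0,0],[0,0.04,0.1],-0.3],[[0,0,0],[0,0.04,0.1],-0.3]]}}

```text
time_s: 32.62
eef_pos: [0.6858, -0.0281, 0.2383]
ee_rot: [-3.141, -0.0, 1.501]
wrist_force: [0.2, -0.6, -0.1]
width: 0.0598
gripper_force: 0.0
```

Run:
```python
from h import *
plan([(.6863,-.0281,.1945,86.1)])
```

```text
turn z -0.001 shift [0.0, 0.005, 0.438] -> [ 0.686 -0.028  0.194]
```

>>> {"method": "servo_tool", "body": {"increments": [[[0,0,0],[0,0,0.3],-0.3],[[0,0,0],[0,0,0.43],-0.3],[[0,0,0],[0,0,0.43],-0.3],[[0,0,0],[0,0,0.43],-0.3],[[0,0,0],[0,0,0.43],1],[[0,0,0],[0,0,0.43],1],[[0,0,0],[0,0,0.43],1],[[0,0,0],[0,0,0.43],1],[[0,0,0],[0,0,0.43],1],[[0,0,0],[0,0,0.43],1],[[0,0,0],[0,0,0.43],1]], "newtons": 25}}

```text
time_s: 34.0
eef_pos: [0.6862, -0.0282, 0.1956]
ee_rot: [3.141, -0.0, 1.501]
wrist_force: [1.4, -0.2, -1.1]
width: 0.0113
gripper_force: 25.0
```

>>> {"method": "servo_tool", "body": {"increments": [[[0,0,0],[0,-0.015,-0.036],1],[[0,0,0],[0,-0.034,-0.072],1],[[0,0,0],[0,-0.053,-0.107],1],[[0,0,0],[0,-0.073,-0.142],1],[[0,0,0],[0,-0.095,-0.175],1],[[0,0,0],[0,-0.117,-0.208],1],[[0,0,0],[0,-0.141,-0.24],1],[[0,0,0],[0,-0.165,-0.272],1],[[0,0,0],[0,-0.191,-0.302],1],[[0,0,0],[0,-0.218,-0.332],1],[[0,0,0],[0,-0.246,-0.36],1],[[0,0,0],[0,-0.274,-0.388],1],[[0,0,0],[0,-0.304,-0.414],1],[[0,0,0],[0,-0.334,-0.44],1],[[0,0,0],[0,-0.365,-0.465],1],[[0,0,0],[0,-0.398,-0.488],1],[[0,0,0],[0,-0.431,-0.51],1],[[0,0,0],[0,-0.465,-0.531],1],[[0,0,0],[0,-0.5,-0.551],1],[[0,0,0],[0,-0.535,-0.569],1]]}}

```text
time_s: 36.5
eef_pos: [0.6354, -0.0244, 0.2547]
ee_rot: [3.133, -0.001, 1.501]
wrist_force: [9.1, -0.2, 0.4]
width: 0.0109
gripper_force: 25.0
```

>>> {"method": "servo_tool", "body": {"increments": [[[0,0,0],[0,0,0],1],[[0,0,0],[0,0,0],1]]}}

```text
time_s: 36.75
eef_pos: [0.635, -0.0244, 0.2549]
ee_rot: [3.134, -0.0, 1.501]
wrist_force: [6.0, -0.1, 2.8]
width: 0.0113
gripper_force: 25.0
```

Run:
```python
from h import *
o=get_obs();print(o['eef_pos'],o['wrist_force'])
im,d=capture('side');save('s2',im)
cv2.imwrite('pics/s2c.png',cv2.resize(im[160:320,240:440][:,:,::-1],(750,600),interpolation=cv2.INTER_CUBIC))
# long side-wall rim tilt: fit basket floor plane
W=world(d,cam('side'));S=W[...,:2]-C0-np.array([.0035,0]);c,s=np.cos(YAW),np.sin(YAW);X=c*S[...,0]+s*S[...,1]-.14;Y=-s*S[...,0]+c*S[...,1];Z=W[...,2]
m=(abs(X)<.08)&(Y>-.055)&(Y<.055)&(Z>.07)&(Z<.26);P=np.c_[X[m],Y[m],Z[m]]
rng=np.random.default_rng(0);best=0
for _ in range(400):
    a=P[rng.choice(len(P),3,False)];n=np.cross(a[1]-a[0],a[2]-a[0]);l=np.linalg.norm(n)
    if l<1e-5: continue
    n/=l
    if n[2]<0:n=-n
    if abs(n[1])>.1: continue
    k=abs((P-a[0])@n)<.003
    if k.sum()>best: best=k.sum();bn=n
print(best,len(P),bn,np.degrees(np.arctan2(-bn[0],bn[2])))
```

```text
[ 0.63496609 -0.0244035   0.25493701] [ 6.02952447 -0.10607922  2.80615865]
925 2432 [-0.62284613 -0.00883544  0.78229447] 38.52605345640924
```

View pics/s2c.png

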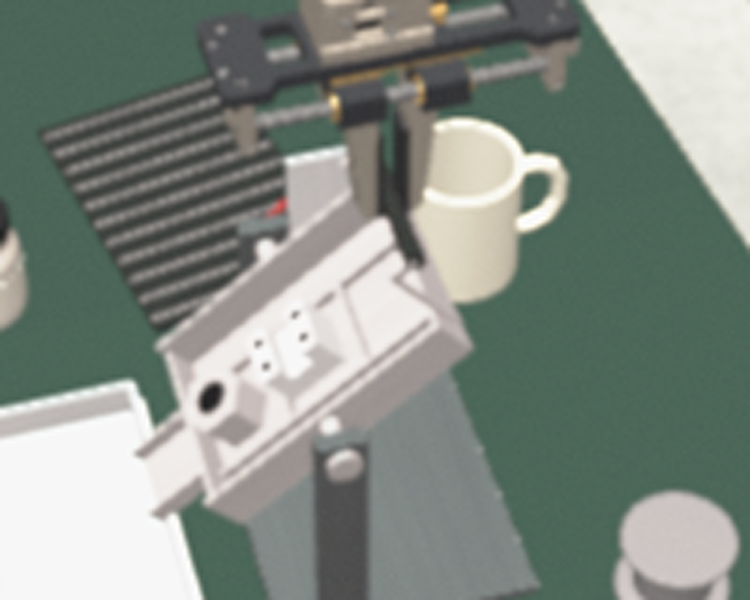

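```bash
cat >> h.py <<'E'
def ptilt(name,b=(-.08,.08,-.055,.055,.05,.27)):
    im,d=capture(name);W=world(d,cam(name));S=W[...,:2]-C0-np.array([.0035,0]);c,s=np.cos(YAW),np.sin(YAW);X=c*S[...,0]+s*S[...,1]-.14;Y=-s*S[...,0]+c*S[...,1];Z=W[...,2]
    m=(X>b[0])&(X<b[1])&(Y>b[2])&(Y<b[3])&(Z>b[4])&(Z<b[5]);P=np.c_[X[m],Y[m],Z[m]]
    rng=np.random.default_rng(0);best=0
    for _ in range(600):
        a=P[rng.choice(len(P),3,False)];n=np.cross(a[1]-a[0],a[2]-a[0]);l=np.linalg.norm(n)
        if l<1e-5: continue
        n/=l
        if abs(n[1])>.1 or abs(n[2])<.3: continue
        k=abs((P-a[0])@n)<.003
        if k.sum()>best: best=k.sum();bk=k
    Q=P[bk];q=Q-Q.mean(0);n=np.linalg.svd(q,full_matrices=False)[2][2];n*=np.sign(n[2])
    # distance of plane from axle (0,0,.16) should be 20 mm (floor)
    print(name,best,n.round(3),'tilt',np.degrees(np.arctan2(-n[0],n[2])).round(2),'axle dist',((np.array([0,0,.16])-Q.mean(0))@n).round(4),np.ptp(Q,axis=0).round(3))
E
python3 -c "
from h import *
for i in range(2): ptilt('side'); ptilt('top')
print(get_obs()['time_s'])"
```

```text
side 921 [-0.627  0.039  0.778] tilt 38.88 axle dist 0.019 [0.16  0.103 0.138]
top 901 [-0.627  0.009  0.779] tilt 38.84 axle dist 0.0173 [0.159 0.067 0.133]
side 946 [-0.626  0.021  0.779] tilt 38.8 axle dist 0.0199 [0.16  0.109 0.135]
top 900 [-0.624 -0.002  0.781] tilt 38.61 axle dist 0.0179 [0.159 0.067 0.132]
37.0
```

>>> {"method": "servo_tool", "body": {"increments": [[[0,0,0],[0,-0.013,-0.008],1],[[0,0,0],[0,-0.026,-0.016],1],[[0,0,0],[0,-0.026,-0.016],1],[[0,0,0],[0,-0.026,-0.016],1]]}}

```text
time_s: 37.5
eef_pos: [0.6326, -0.0242, 0.2564]
ee_rot: [3.134, -0.001, 1.501]
wrist_force: [6.9, 0.4, 1.0]
width: 0.0112
gripper_force: 25.0
```

```bash
python3 -c "
from h import *
for i in range(2): ptilt('side'); ptilt('top')
print(get_obs()['time_s'],get_obs()['eef_pos'])"
```

```text
side 929 [-0.644  0.051  0.764] tilt 40.12 axle dist 0.0189 [0.16  0.108 0.142]
top 839 [-0.642  0.001  0.766] tilt 39.96 axle dist 0.0178 [0.158 0.065 0.139]
side 936 [-0.643  0.025  0.766] tilt 40.0 axle dist 0.0196 [0.16  0.108 0.141]
top 836 [-0.644  0.002  0.765] tilt 40.1 axle dist 0.0177 [0.158 0.065 0.137]
37.7 [ 0.63255723 -0.02423343  0.25637886]
```

Tilt reads 40.0°. I'll hold for 4 s, then bring it back along the arc.

>>> {"method": "servo_tool", "body": {"increments": [[[0,0,0],[0,0,0],1],[[0,0,0],[0,0,0],1],[[0,0,0],[0,0,0],1],[[0,0,0],[0,0,0],1],[[0,0,0],[0,0,0],1],[[0,0,0],[0,0,0],1],[[0,0,0],[0,0,0],1],[[0,0,0],[0,0,0],1],[[0,0,0],[0,0,0],1],[[0,0,0],[0,0,0],1],[[0,0,0],[0,0,0],1],[[0,0,0],[0,0,0],1],[[0,0,0],[0,0,0],1],[[0,0,0],[0,0,0],1],[[0,0,0],[0,0,0],1],[[0,0,0],[0,0,0],1],[[0,0,0],[0,0,0],1],[[0,0,0],[0,0,0],1],[[0,0,0],[0,0,0],1],[[0,0,0],[0,0,0],1]]}}

```text
time_s: 40.2
eef_pos: [0.6326, -0.0242, 0.2564]
ee_rot: [3.134, -0.001, 1.501]
wrist_force: [7.4, -0.4, 0.4]
width: 0.0108
gripper_force: 25.0
```

>>> {"method": "servo_tool", "body": {"increments": [[[0,0,0],[0,0,0],1],[[0,0,0],[0,0,0],1],[[0,0,0],[0,0,0],1],[[0,0,0],[0,0,0],1],[[0,0,0],[0,0,0],1],[[0,0,0],[0,0,0],1],[[0,0,0],[0,0,0],1],[[0,0,0],[0,0,0],1],[[0,0,0],[0,0,0],1],[[0,0,0],[0,0,0],1],[[0,0,0],[0,0,0],1],[[0,0,0],[0,0,0],1]]}}

```text
time_s: 41.7
eef_pos: [0.6326, -0.0242, 0.2564]
ee_rot: [3.134, -0.001, 1.501]
wrist_force: [8.0, 0.3, 0.5]
width: 0.0112
gripper_force: 25.0
```

```bash
python3 -c "
from h import *
ptilt('side'); ptilt('top')
print(get_obs()['time_s'],get_obs()['eef_pos'],get_obs()['width'])"
```

```text
side 947 [-0.645  0.017  0.764] tilt 40.14 axle dist 0.0193 [0.16  0.104 0.142]
top 843 [-0.643  0.002  0.766] tilt 40.01 axle dist 0.0177 [0.159 0.065 0.137]
41.8 [ 0.63256002 -0.024283    0.25636371] 0.011022388121351274
```

>>> {"method": "servo_tool", "body": {"increments": [[[0,0,0],[0,0.05,0.027],1],[[0,0,0],[0,0.096,0.054],1],[[0,0,0],[0,0.13,0.075],1],[[0,0,0],[0,0.163,0.097],1],[[0,0,0],[0,0.195,0.12],1],[[0,0,0],[0,0.227,0.145],1],[[0,0,0],[0,0.257,0.17],1],[[0,0,0],[0,0.287,0.197],1],[[0,0,0],[0,0.315,0.225],1],[[0,0,0],[0,0.343,0.253],1],[[0,0,0],[0,0.37,0.283],1],[[0,0,0],[0,0.396,0.313],1],[[0,0,0],[0,0.42,0.345],1],[[0,0,0],[0,0.444,0.377],1],[[0,0,0],[0,0.466,0.41],1],[[0,0,0],[0,0.488,0.443],1],[[0,0,0],[0,0.508,0.478],1],[[0,0,0],[0,0.527,0.513],1],[[0,0,0],[0,0.544,0.55],1],[[0,0,0],[0,0.561,0.585],1]]}}

```text
time_s: 44.3
eef_pos: [0.6853, -0.0282, 0.1977]
ee_rot: [-3.141, 0.001, 1.501]
wrist_force: [-1.4, -0.6, 8.2]
width: 0.0105
gripper_force: 25.0
```

>>> {"method": "servo_tool", "body": {"increments": [[[0,0,0],[0,0,0.02],1],[[0,0,0],[0,0,0.04],1],[[0,0,0],[0,0,0.06],1],[[0,0,0],[0,0,0.06],1]]}}

```text
time_s: 44.8
eef_pos: [0.6863, -0.0282, 0.1953]
ee_rot: [3.139, 0.002, 1.5]
wrist_force: [-7.3, -0.7, 21.1]
width: 0.0113
gripper_force: 25.0
```

>>> {"method": "servo_tool", "body": {"increments": [[[0,0,0],[0,0,-0.04],-0.3],[[0,0,0],[0,0,-0.04],-0.3],[[0,0,0],[0,0,-0.04],-0.3],[[0,0,0],[0,0,-0.04],-0.3],[[0,0,0],[0,0,-0.3],-0.3],[[0,0,0],[0,0,-0.6],-0.3],[[0,0,0],[0,0,-0.6],-0.3]]}}

```text
time_s: 45.68
eef_pos: [0.6871, -0.0278, 0.2518]
ee_rot: [3.137, -0.0, 1.501]
wrist_force: [-0.4, -0.0, 0.4]
width: 0.0596
gripper_force: 0.0
```

>>> {"method": "servo_tool", "body": {"increments": [[[0,0,1],[0,-1,0],-0.1],[[0,0,1],[0,-1,0],-0.1],[[0,0,1],[0,-1,0],-0.1],[[0,0,1],[0,-1,0],-0.1],[[0,0,1],[0,-1,0],-0.1],[[0,0,1],[0,-1,0],-0.1],[[0,0,1],[0,-1,0],-0.1],[[0,0,1],[0,-1,0],-0.1],[[0,0,1],[0,-1,0],-0.1],[[0,0,1],[0,-1,0],-0.1],[[0,0,1],[0,-1,0],-0.1]]}}

```text
time_s: 47.05
eef_pos: [0.5857, -0.0212, 0.2488]
ee_rot: [3.142, 0.001, -0.069]
wrist_force: [-0.2, -0.1, -0.9]
width: 0.0504
gripper_force: 0.0
```

Run:
```python
from h import *
ptilt('side')
o=get_obs();print(o['eef_pos']);im,d=capture('wrist');save('w8',im);W=world(d,cam('wrist',o))
m=(abs(W[...,0]-.581)<.027)&(abs(W[...,1]+.024)<.027)&(W[...,2]>.156)&(W[...,2]<.18);b=W[m]
print('clamp',len(b),b.mean(0).round(4),cv2.minAreaRect((b[:,:2]*1000).astype(np.float32)))
```

```text
side 1039 [-0.001  0.009  1.   ] tilt 0.06 axle dist 0.0191 [0.16  0.093 0.007]
[ 0.58581517 -0.02119247  0.24901326]
clamp 3133 [ 0.5772 -0.0222  0.1651] ((576.1444702148438, -22.1046199798584), (34.051605224609375, 43.11630630493164), 85.44560241699219)
```

View pics/w8.png

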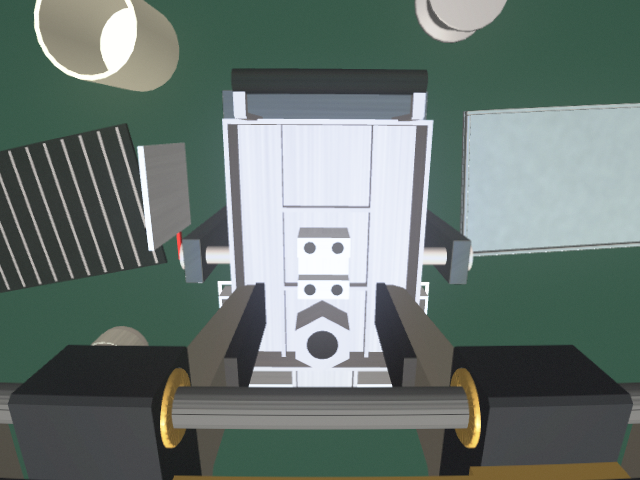

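Level, and both parts are still in their pockets. Next I take the clamp at (0.576,-0.022).

Run:
```python
from h import *
plan([(.5762,-.0224,.152,-4.0)])
# mat corners (arm frame ~ +3.5mm x)
M=np.array([[.658,.382],[.679,.169],[.535,.154],[.513,.368]])+[.0035,0];print(M.mean(0),np.degrees(np.arctan2(*(M[0]-M[3])[::-1])),np.degrees(np.arctan2(*(M[1]-M[2])[::-1])),np.degrees(np.arctan2(*-(M[0]-M[1]))))
```

```text
turn z 0.0 shift [-0.096, 0.018, 0.972] -> [ 0.576 -0.022  0.152]
[0.59975 0.26825] 5.514911591245054 5.946863053973505 174.36931724236476
```

>>> {"method": "servo_tool", "body": {"increments": [[[0,0,0],[-0.095,0.018,0.4],-0.1],[[0,0,0],[-0.095,0.018,0.7],-0.1],[[0,0,0],[-0.095,0.018,0.9],-0.1],[[0,0,0],[-0.095,0.018,0.97],-0.1],[[0,0,0],[-0.095,0.018,0.97],-0.1],[[0,0,0],[-0.095,0.018,0.97],1],[[0,0,0],[-0.095,0.018,0.97],1],[[0,0,0],[-0.095,0.018,0.97],1],[[0,0,0],[-0.095,0.018,0.97],1],[[0,0,0],[-0.095,0.018,0.97],1],[[0,0,0],[-0.095,0.018,0.97],1]], "newtons": 30}}

```text
time_s: 48.52
eef_pos: [0.5771, -0.0224, 0.1534]
ee_rot: [3.141, -0.002, -0.07]
wrist_force: [-0.8, 0.1, 5.8]
width: 0.0334
gripper_force: 30.2
```

>>> {"method": "servo_tool", "body": {"increments": [[[0,0,0],[0,0,-0.2],1],[[0,0,0],[0,0,-0.5],1],[[0,0,0],[0,0,-0.9],1],[[0,0,0],[0,0,-1],1],[[0,0,0],[0,0,-1],1]]}}

```text
time_s: 49.15
eef_pos: [0.5762, -0.0224, 0.2522]
ee_rot: [3.141, 0.0, -0.07]
wrist_force: [-1.2, -0.5, -1.1]
width: 0.0331
gripper_force: 30.3
```

Run:
```python
from h import *
im,d=capture('side');W=world(d,cam('side'))
m=(W[...,0]>.54)&(W[...,0]<.72)&(W[...,1]>.06)&(W[...,1]<.13)&(W[...,2]<.35);b=W[m];print('quadrant maxz',np.percentile(b,[1,50,99],axis=0).round(3).tolist())
d=np.load('top0d.npy');W=world(d,cam('top'))
m=(W[...,0]>.5)&(W[...,0]<.7)&(W[...,1]>.06)&(W[...,1]<.13)&(W[...,2]<.35)&(W[...,2]>.03);b=W[m];print('quadrant maxz',np.percentile(b,[1,50,99],axis=0).round(3).tolist())
m=(W[...,0]>.64)&(W[...,0]<.85)&(W[...,1]>.06)&(W[...,1]<.25)&(W[...,2]<.12)&(W[...,2]>.08);b=W[m];print('mug rim',np.percentile(b,[1,50,99],axis=0).round(3).tolist())
o=get_obs();print(o['width']);plan([(.5762,-.0224,.33,-4),(.622,.31,.33,0)])
```

```text
quadrant maxz [[0.552, 0.06, 0.073], [0.643, 0.066, 0.15], [0.719, 0.129, 0.349]]
quadrant maxz [[0.571, 0.06, 0.053], [0.61, 0.067, 0.177], [0.659, 0.074, 0.216]]
mug rim [[0.713, 0.105, 0.08], [0.757, 0.143, 0.094], [0.81, 0.183, 0.1]]
0.03364051346337448
turn z -0.0 shift [0.005, -0.0, -0.788] -> [ 0.576 -0.022  0.33 ]
turn z -0.044 shift [0.056, -0.837, 0.0] -> [0.588 0.061 0.33 ]
turn z -0.0 shift [0.114, -0.831, 0.0] -> [0.599 0.144 0.33 ]
turn z -0.0 shift [0.114, -0.831, 0.0] -> [0.611 0.227 0.33 ]
turn z -0.0 shift [0.115, -0.831, 0.0] -> [0.622 0.31  0.33 ]
```

>>> {"method": "servo_tool", "body": {"increments": [[[0,0,0],[0,0,-0.3],1],[[0,0,0],[0,0,-0.5],1],[[0,0,0],[0,0,-0.5],1]]}}

```text
time_s: 49.58
eef_pos: [0.5766, -0.0223, 0.3021]
ee_rot: [3.142, -0.0, -0.07]
wrist_force: [-0.3, -0.3, -0.4]
width: 0.0336
gripper_force: 30.3
```

>>> {"method": "servo_tool", "body": {"increments": [[[0,0,-0.04],[0.03,-0.45,0],1],[[0,0,-0.04],[0.05,-0.84,0],1],[[0,0,-0.04],[0.05,-0.84,0],1]]}}

```text
time_s: 49.95
eef_pos: [0.5861, 0.0651, 0.3001]
ee_rot: [-3.14, 0.004, -0.001]
wrist_force: [-0.7, -0.9, -0.7]
width: 0.0336
gripper_force: 30.3
```

>>> {"method": "servo_tool", "body": {"increments": [[[0,0,0],[0.06,-0.45,0],1],[[0,0,0],[0.11,-0.83,0],1],[[0,0,0],[0.11,-0.83,0],1]]}}

```text
time_s: 50.32
eef_pos: [0.5978, 0.1468, 0.3004]
ee_rot: [-3.141, 0.003, -0.002]
wrist_force: [-0.2, 0.2, -0.3]
width: 0.0336
gripper_force: 30.3
```

>>> {"method": "servo_tool", "body": {"increments": [[[0,0,0],[0.06,-0.45,0],1],[[0,0,0],[0.11,-0.83,0],1],[[0,0,0],[0.11,-0.83,0],1]]}}

```text
time_s: 50.7
eef_pos: [0.6096, 0.2287, 0.3006]
ee_rot: [-3.142, 0.003, -0.004]
wrist_force: [-0.3, -0.2, -0.7]
width: 0.033
gripper_force: 30.3
```

>>> {"method": "servo_tool", "body": {"increments": [[[0,0,0],[0.06,-0.45,0.4],1],[[0,0,0],[0.11,-0.83,0.8],1],[[0,0,0],[0.11,-0.83,0.8],1],[[0,0,0],[0.11,-0.83,0.8],1]]}}

```text
time_s: 51.2
eef_pos: [0.6231, 0.307, 0.2223]
ee_rot: [3.139, -0.0, -0.01]
wrist_force: [0.1, -0.3, -1.0]
width: 0.0337
gripper_force: 30.3
```

Run:
```python
from h import *
o=get_obs();print(o['eef_pos'],o['width'],o['gripper_force']);im,d=capture('wrist');save('w9',im);c=cam('wrist',o)
plan([(.622,.31,.0185,0)])
# mat corners in wrist view predicted
print(proj([[.6615,.382,.004],[.6825,.169,.004],[.5385,.154,.004],[.5165,.368,.004]],c).round(0).tolist())
```

```text
[0.62307951 0.30704316 0.22225355] 0.03367063331719687 30.27193610323593
turn z -0.007 shift [-0.005, -0.01, 0.683] -> [0.623 0.308 0.155]
turn z -0.0 shift [-0.005, -0.01, 0.683] -> [0.623 0.309 0.087]
turn z -0.0 shift [-0.005, -0.01, 0.683] -> [0.622 0.31  0.019]
[[241.0, 175.0], [465.0, 150.0], [467.0, 292.0], [263.0, 314.0]]
```

View pics/w9.png

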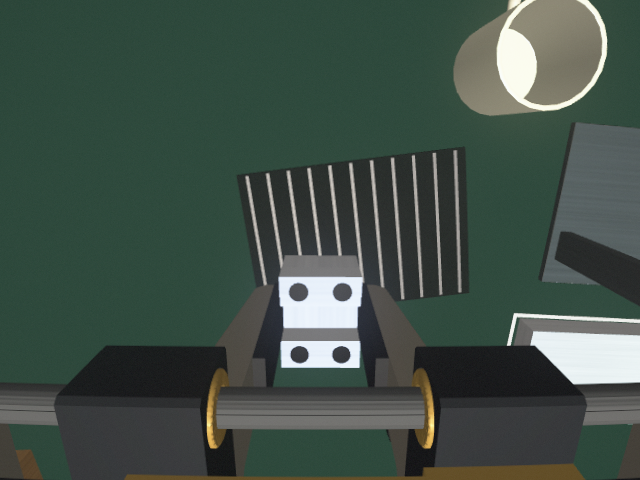

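The mat's corners at (239,176), (465,149) and (468,292) match the prediction. Lowering the clamp onto it.

>>> {"method": "servo_tool", "body": {"increments": [[[0,0,0],[0,-0.02,0.5],1],[[0,0,0],[0,-0.02,0.9],1],[[0,0,0],[0,-0.02,0.9],1]]}}

```text
time_s: 51.62
eef_pos: [0.6216, 0.3086, 0.1307]
ee_rot: [3.138, 0.004, -0.01]
wrist_force: [0.1, -0.6, 0.1]
width: 0.0332
gripper_force: 30.3
```

>>> {"method": "servo_tool", "body": {"increments": [[[0,0,0],[0,0,0.4],1],[[0,0,0],[0,0,0.7],1],[[0,0,0],[0,0,0.9],1],[[0,0,0],[0,0,1],1],[[0,0,0],[0,0,1],1],[[0,0,0],[0,0,1],1]]}}

```text
time_s: 52.38
eef_pos: [0.623, 0.3124, 0.034]
ee_rot: [-3.141, -0.002, -0.007]
wrist_force: [-0.6, 0.2, -1.1]
width: 0.0332
gripper_force: 30.3
```

Run:
```python
from h import *
o=get_obs();print(o['eef_pos'],o['width'],o['gripper_force'],o['wrist_force'])
```

```text
[0.62297612 0.31243699 0.03397411] 0.03321872237736775 30.27195207774639 [-0.63577687  0.23503106 -1.13696901]
```

>>> {"method": "servo_tool", "body": {"increments": [[[0,0,0],[0,0,0.08],1],[[0,0,0],[0,0,0.15],1],[[0,0,0],[0,0,0.165],1],[[0,0,0],[0,0,0.165],1],[[0,0,0],[0,0,0.165],-0.2],[[0,0,0],[0,0,0.165],-0.2],[[0,0,0],[0,0,0.165],-0.2],[[0,0,0],[0,0,0.165],-0.2],[[0,0,0],[0,0,-0.2],-0.2],[[0,0,0],[0,0,-0.7],-0.2],[[0,0,0],[0,0,-0.9],-0.2],[[0,0,0],[0,0,-0.9],-0.2]]}}

```text
time_s: 53.88
eef_pos: [0.6229, 0.3122, 0.1239]
ee_rot: [-3.141, -0.002, -0.007]
wrist_force: [-0.5, -0.0, 0.5]
width: 0.055
gripper_force: 0.0
```

>>> {"method": "servo_tool", "body": {"increments": [[[0,0,0],[0,0,-1],-0.2],[[0,0,0],[0,0,-1],-0.2],[[0,0,0],[0,0,-1],-0.2]]}}

```text
time_s: 54.25
eef_pos: [0.623, 0.3124, 0.224]
ee_rot: [-3.14, -0.003, -0.007]
wrist_force: [-0.3, -0.6, 0.4]
width: 0.0554
gripper_force: 0.0
```

```bash
cat >> h.py <<'E'
def part(x,y,z0,z1,r=.04,name='wrist'):
    o=get_obs();im,d=capture(name);W=world(d,cam(name,o))
    if name=='top': W=W+np.array([.0035,0,0])
    m=(abs(W[...,0]-x)<r)&(abs(W[...,1]-y)<r)&(W[...,2]>z0)&(W[...,2]<z1);b=W[m]
    print(name,len(b),b.mean(0).round(4) if len(b) else '',cv2.minAreaRect((b[:,:2]*1000).astype(np.float32)) if len(b)>5 else '')
E
python3 - <<'E'
from h import *
print(get_obs()['eef_pos'])
part(.622,.31,.02,.05);part(.622,.31,.02,.05,name='top')
part(.5235,-.02,.157,.19,.03,'top')
plan([(.60,.20,.27,-3.9),(.5235,-.02,.25,-3.9)])
E
```

```text
[0.62304292 0.31244404 0.22402244]
wrist 1228 [0.6413 0.3359 0.0291] ((641.2858276367188, 336.2127990722656), (27.621946334838867, 41.47397232055664), 89.77455139160156)
top 308 [0.641  0.333  0.0305] ((641.516845703125, 334.9308776855469), (40.424415588378906, 29.6218318939209), 0.5680422186851501)
top 564 [ 0.5167 -0.0174  0.169 ] ((517.2562866210938, -22.97604751586914), (58.70350646972656, 46.6743278503418), 82.19232940673828)
turn z 0.039 shift [-0.101, 0.555, -0.252] -> [0.611 0.255 0.245]
turn z -0.0 shift [-0.067, 0.561, -0.252] -> [0.6  0.2  0.27]
turn z -0.0 shift [-0.205, 0.749, 0.067] -> [0.574 0.127 0.263]
turn z -0.0 shift [-0.205, 0.749, 0.067] -> [0.549 0.053 0.257]
turn z -0.0 shift [-0.205, 0.749, 0.067] -> [ 0.524 -0.02   0.25 ]
```

The clamp isn't where I released it; it has probably been knocked. Measuring again with a wider window.

Run:
```python
from h import *
part(.64,.35,.02,.05,.075);part(.64,.35,.02,.05,.075,name='top')
a=np.radians(5.7)
def mat(x,y):
    d=np.array([x-.5998,y-.2683]);return np.array([np.cos(a)*d[0]+np.sin(a)*d[1],-np.sin(a)*d[0]+np.cos(a)*d[1]]).round(4)
print(mat(.641,.343))
im,d=capture('top');save('t9',im)
W=world(d,cam('top'));m=(W[...,0]>.45)&(W[...,0]<.75)&(W[...,1]>.13)&(W[...,1]<.45)&(W[...,2]>.015)&(W[...,2]<.07);print(np.percentile(W[m],[1,50,99],axis=0).round(3).tolist())
```

```text
wrist 1622 [0.6425 0.3388 0.029 ] ((642.23681640625, 338.9639587402344), (33.12173843383789, 42.524688720703125), 88.1173324584961)
top 364 [0.6409 0.3351 0.0303] ((642.8938598632812, 337.4337463378906), (35.83638000488281, 42.48191833496094), 85.95620727539062)
[0.0484 0.0702]
[[0.451, 0.131, 0.015], [0.642, 0.322, 0.035], [0.748, 0.355, 0.067]]
```

The clamp is still on the mat but close to its far edge, so I'll put it back further in.

>>> {"method": "servo_tool", "body": {"increments": [[[0,0,0.03],[0.19,-0.27,0.5],-0.3],[[0,0,0.03],[0.19,-0.27,0.95],-0.3],[[0,0,0.03],[0.19,-0.27,0.95],-0.3],[[0,0,0.03],[0.19,-0.27,0.95],-0.3]]}}

```text
time_s: 55.05
eef_pos: [0.6419, 0.339, 0.1287]
ee_rot: [-3.141, -0.001, -0.054]
wrist_force: [0.2, 0.6, 0.1]
width: 0.06
gripper_force: 0.0
```

Run:
```python
from h import *
print(get_obs()['eef_pos']);part(.642,.339,.02,.05,.06);plan([(.642,.339,.019,-2.5)])
```

```text
[0.64195    0.33898883 0.12873523]
wrist 2821 [0.6428 0.3394 0.0291] ((642.0142211914062, 339.43707275390625), (33.855472564697266, 42.67578887939453), 88.24372863769531)
turn z -0.007 shift [-0.002, 0.001, 0.554] -> [0.642 0.339 0.074]
turn z -0.0 shift [-0.002, 0.001, 0.554] -> [0.642 0.339 0.019]
```

>>> {"method": "servo_tool", "body": {"increments": [[[0,0,0],[0,0,0.5],-0.3],[[0,0,0],[0,0,0.9],-0.3],[[0,0,0],[0,0,0.9],-0.3]]}}

```text
time_s: 55.48
eef_pos: [0.6403, 0.3377, 0.0364]
ee_rot: [3.14, 0.003, -0.055]
wrist_force: [0.4, -0.9, -0.4]
width: 0.0596
gripper_force: 0.0
```

>>> {"method": "servo_tool", "body": {"increments": [[[0,0,0],[0,0,0.2],-0.3],[[0,0,0],[0,0,0.2],-0.3],[[0,0,0],[0,0,0.2],1],[[0,0,0],[0,0,0.2],1],[[0,0,0],[0,0,0.2],1],[[0,0,0],[0,0,0.2],1],[[0,0,0],[0,0,0.2],1],[[0,0,0],[0,0,0.1],1],[[0,0,0],[0,0,0.05],1],[[0,0,0],[-0.15,0.1,0.05],1],[[0,0,0],[-0.3,0.2,0.05],1],[[0,0,0],[-0.3,0.2,0.05],1],[[0,0,0],[-0.3,0.2,0.12],1],[[0,0,0],[-0.3,0.2,0.2],1],[[0,0,0],[-0.3,0.2,0.2],1]]}}

```text
time_s: 57.35
eef_pos: [0.6111, 0.3209, 0.0176]
ee_rot: [-3.141, -0.001, -0.054]
wrist_force: [1.1, -0.8, 3.5]
width: 0.0337
gripper_force: 30.0
```

>>> {"method": "servo_tool", "body": {"increments": [[[0,0,0],[0,0,0],-0.2],[[0,0,0],[0,0,0],-0.2],[[0,0,0],[0,0,0],-0.2],[[0,0,0],[0,0,0],-0.2],[[0,0,0],[0,0,-0.3],-0.2],[[0,0,0],[0,0,-1],-0.2],[[0,0,0],[0,0,-1],-0.2],[[0,0,0],[0,0,-1],-0.2]]}}

```text
time_s: 58.35
eef_pos: [0.6104, 0.3203, 0.1181]
ee_rot: [-3.141, -0.001, -0.054]
wrist_force: [-1.0, 0.6, -0.5]
width: 0.0552
gripper_force: 0.0
```

>>> {"method": "servo_tool", "body": {"increments": [[[0,0,0],[0,0,-1],-0.2],[[0,0,0],[0,0,-1],-0.2],[[0,0,0],[0,0,-1],-0.2]]}}

```text
time_s: 58.72
eef_pos: [0.6112, 0.3211, 0.2192]
ee_rot: [-3.14, -0.003, -0.054]
wrist_force: [-0.5, 0.4, -0.8]
width: 0.0553
gripper_force: 0.0
```

Run:
```python
from h import *
print(get_obs()['eef_pos']);part(.615,.315,.02,.05,.07);plan([(.60,.20,.28,-3.9),(.5235,-.02,.25,-3.9)])
```

```text
[0.6111634  0.32105411 0.21916671]
wrist 1593 [0.612  0.3215 0.0291] ((611.7151489257812, 321.5881042480469), (33.75522994995117, 42.1584358215332), 87.54672241210938)
turn z 0.009 shift [-0.018, 0.603, -0.316] -> [0.605 0.26  0.248]
turn z -0.0 shift [-0.01, 0.603, -0.316] -> [0.6  0.2  0.28]
turn z -0.0 shift [-0.205, 0.749, 0.1] -> [0.574 0.127 0.27 ]
turn z -0.0 shift [-0.205, 0.749, 0.1] -> [0.549 0.053 0.26 ]
turn z -0.0 shift [-0.205, 0.749, 0.1] -> [ 0.524 -0.02   0.25 ]
```

>>> {"method": "servo_tool", "body": {"increments": [[[0,0,0.01],[-0.02,0.6,-0.32],-0.2],[[0,0,0.01],[-0.02,0.6,-0.32],-0.2],[[0,0,0.01],[-0.02,0.6,-0.32],-0.2]]}}

```text
time_s: 59.15
eef_pos: [0.6044, 0.2598, 0.2475]
ee_rot: [3.14, 0.003, -0.071]
wrist_force: [-0.2, 0.8, 0.3]
width: 0.0552
gripper_force: 0.0
```

>>> {"method": "servo_tool", "body": {"increments": [[[0,0,0],[-0.01,0.6,-0.32],-0.2],[[0,0,0],[-0.01,0.6,-0.32],-0.2],[[0,0,0],[-0.01,0.6,-0.32],-0.2]]}}

```text
time_s: 59.52
eef_pos: [0.5992, 0.2018, 0.2803]
ee_rot: [-3.141, 0.002, -0.069]
wrist_force: [-0.7, -0.4, -0.9]
width: 0.0552
gripper_force: 0.0
```

>>> {"method": "servo_tool", "body": {"increments": [[[0,0,0],[-0.2,0.75,0],-0.2],[[0,0,0],[-0.2,0.75,0],-0.2],[[0,0,0],[-0.2,0.75,0],-0.2]]}}

```text
time_s: 59.9
eef_pos: [0.5743, 0.1281, 0.2808]
ee_rot: [-3.141, 0.001, -0.07]
wrist_force: [0.1, 0.1, 0.1]
width: 0.0552
gripper_force: 0.0
```

>>> {"method": "servo_tool", "body": {"increments": [[[0,0,0],[-0.2,0.75,0],-0.2],[[0,0,0],[-0.2,0.75,0],-0.2],[[0,0,0],[-0.2,0.75,0],-0.2]]}}

```text
time_s: 60.28
eef_pos: [0.5498, 0.0551, 0.2815]
ee_rot: [-3.141, -0.0, -0.07]
wrist_force: [0.1, 0.3, 0.4]
width: 0.055
gripper_force: 0.0
```

>>> {"method": "servo_tool", "body": {"increments": [[[0,0,0],[-0.2,0.75,0.3],-0.13],[[0,0,0],[-0.2,0.75,0.3],-0.13],[[0,0,0],[-0.2,0.75,0.3],-0.13],[[0,0,0],[-0.2,0.75,0.3],-0.13],[[0,0,0],[-0.2,0.75,0.3],-0.13]]}}

```text
time_s: 60.9
eef_pos: [0.5251, -0.0174, 0.2521]
ee_rot: [-3.141, -0.001, -0.067]
wrist_force: [-0.0, 0.4, -0.0]
width: 0.0519
gripper_force: 0.0
```

Run:
```python
from h import *
print(get_obs()['eef_pos'])
part(.5235,-.02,.157,.19,.028);part(.5235,-.02,.160,.19,.024);plan([(.52,-.02,.1525,-3.9)])
```

```text
[ 0.52507935 -0.01743232  0.25211118]
wrist 3164 [ 0.5187 -0.0173  0.1657] ((518.5439453125, -19.98442268371582), (55.70854949951172, 46.037532806396484), 89.8454360961914)
wrist 2813 [ 0.5207 -0.0175  0.1665] ((520.3759765625, -17.610950469970703), (38.09980392456055, 42.17392349243164), 85.2447509765625)
turn z -0.0 shift [-0.046, 0.021, 0.994] -> [ 0.52  -0.02   0.152]
```

>>> {"method": "servo_tool", "body": {"increments": [[[0,0,0.01],[-0.055,0,0.4],-0.13],[[0,0,0.01],[-0.055,0,0.75],-0.13],[[0,0,0.01],[-0.055,0,0.93],-0.13],[[0,0,0.01],[-0.055,0,0.99],-0.13],[[0,0,0.01],[-0.055,0,0.99],-0.13],[[0,0,0.01],[-0.055,0,0.99],1],[[0,0,0.01],[-0.055,0,0.99],1],[[0,0,0.01],[-0.055,0,0.99],1],[[0,0,0.01],[-0.055,0,0.99],1],[[0,0,0.01],[-0.055,0,0.99],1],[[0,0,0.01],[-0.055,0,0.99],1]], "newtons": 30}}

```text
time_s: 62.38
eef_pos: [0.5195, -0.0189, 0.1535]
ee_rot: [-3.141, -0.002, -0.086]
wrist_force: [0.1, 0.6, 5.6]
width: 0.038
gripper_force: 30.0
```

>>> {"method": "servo_tool", "body": {"increments": [[[0,0,0],[0,0,-0.2],1],[[0,0,0],[0,0,-0.5],1],[[0,0,0],[0,0,-0.9],1],[[0,0,0],[0,0,-1],1],[[0,0,0],[0,0,-1],1]]}}

```text
time_s: 63.0
eef_pos: [0.5184, -0.0192, 0.2521]
ee_rot: [3.141, 0.0, -0.086]
wrist_force: [-0.4, -0.3, -2.2]
width: 0.0376
gripper_force: 30.0
```

>>> {"method": "servo_tool", "body": {"increments": [[[0,0,0],[0,0,-0.3],1],[[0,0,0],[0,0,-0.5],1],[[0,0,0],[0,0,-0.5],1]]}}

```text
time_s: 63.38
eef_pos: [0.5187, -0.0191, 0.3019]
ee_rot: [3.142, 0.0, -0.086]
wrist_force: [0.0, -0.6, -1.9]
width: 0.0378
gripper_force: 30.0
```

Run:
```python
from h import *
o=get_obs();print(o['width'],o['gripper_force']);plan([(.575,.235,.30,-3.9),(.575,.235,.12,-3.9)])
```

```text
0.037790455831326765 29.99962933041388
turn z -0.011 shift [0.114, -0.86, 0.006] -> [0.537 0.066 0.301]
turn z -0.0 shift [0.129, -0.858, 0.006] -> [0.556 0.15  0.301]
turn z -0.0 shift [0.129, -0.858, 0.006] -> [0.575 0.235 0.3  ]
turn z -0.0 shift [0.0, 0.0, 0.9] -> [0.575 0.235 0.21 ]
turn z -0.0 shift [0.0, 0.0, 0.9] -> [0.575 0.235 0.12 ]
```

>>> {"method": "servo_tool", "body": {"increments": [[[0,0,0],[0.06,-0.45,0],1],[[0,0,0],[0.12,-0.86,0],1],[[0,0,0],[0.12,-0.86,0],1]]}}

```text
time_s: 63.75
eef_pos: [0.537, 0.0693, 0.3]
ee_rot: [-3.14, 0.004, -0.079]
wrist_force: [-0.3, -0.7, -2.5]
width: 0.0378
gripper_force: 30.0
```

>>> {"method": "servo_tool", "body": {"increments": [[[0,0,0],[0.07,-0.45,0],1],[[0,0,0],[0.13,-0.86,0],1],[[0,0,0],[0.13,-0.86,0],1]]}}

```text
time_s: 64.12
eef_pos: [0.5574, 0.1527, 0.3003]
ee_rot: [-3.141, 0.004, -0.081]
wrist_force: [-0.4, -0.7, -1.6]
width: 0.0375
gripper_force: 30.0
```

>>> {"method": "servo_tool", "body": {"increments": [[[0,0,0],[0.07,-0.45,0],1],[[0,0,0],[0.13,-0.86,0],1],[[0,0,0],[0.13,-0.86,0.3],1],[[0,0,0],[0.13,-0.86,0.7],1],[[0,0,0],[0.13,-0.86,0.9],1],[[0,0,0],[0.13,-0.86,0.9],1]]}}

```text
time_s: 64.88
eef_pos: [0.5774, 0.2319, 0.2094]
ee_rot: [3.138, 0.005, -0.088]
wrist_force: [-0.4, -0.2, -1.4]
width: 0.0376
gripper_force: 30.0
```

>>> {"method": "servo_tool", "body": {"increments": [[[0,0,0],[0,0,0.4],1],[[0,0,0],[0,0,0.8],1],[[0,0,0],[0,0,0.9],1],[[0,0,0],[0,0,0.9],1]]}}

```text
time_s: 65.38
eef_pos: [0.5792, 0.2344, 0.1231]
ee_rot: [3.142, -0.0, -0.086]
wrist_force: [-0.6, 0.3, -1.5]
width: 0.0375
gripper_force: 30.0
```

Run:
```python
from h import *
o=get_obs();print(o['eef_pos'],o['width'],o['gripper_force']);
part(.612,.3215,.02,.05,.045);part(.57,.3,.02,.06,.1,name='top')
```

```text
[0.57920148 0.23441941 0.12312118] 0.037496438959968154 29.999653921695426
wrist 3157 [0.6117 0.3198 0.029 ] ((611.0466918945312, 320.8342590332031), (35.02040481567383, 42.185123443603516), 87.39656829833984)
top 0
```

>>> {"method": "servo_tool", "body": {"increments": [[[0,0,0],[0,0,0.3],1],[[0,0,0],[0,0,0.6],1],[[0,0,0],[0,0,0.85],1],[[0,0,0],[0,0,0.85],1]]}}

```text
time_s: 65.97
eef_pos: [0.5784, 0.2345, 0.0374]
ee_rot: [3.141, 0.001, -0.086]
wrist_force: [0.0, -0.0, -1.2]
width: 0.0378
gripper_force: 30.0
```

>>> {"method": "servo_tool", "body": {"increments": [[[0,0,0],[0,0,0.1],1],[[0,0,0],[0,0,0.18],1],[[0,0,0],[0,0,0.2],1],[[0,0,0],[0,0,0.2],1],[[0,0,0],[0,0,0.2],1]]}}

```text
time_s: 66.6
eef_pos: [0.5789, 0.2348, 0.0178]
ee_rot: [-3.141, -0.0, -0.086]
wrist_force: [0.3, -0.2, -1.9]
width: 0.0375
gripper_force: 30.0
```

>>> {"method": "servo_tool", "body": {"increments": [[[0,0,0],[0,0,0],-0.2],[[0,0,0],[0,0,0],-0.2],[[0,0,0],[0,0,0],-0.2],[[0,0,0],[0,0,0],-0.2],[[0,0,0],[0,0,-0.3],-0.2],[[0,0,0],[0,0,-1],-0.2],[[0,0,0],[0,0,-1],-0.2],[[0,0,0],[0,0,-1],-0.2]]}}

```text
time_s: 67.6
eef_pos: [0.5789, 0.2346, 0.118]
ee_rot: [-3.141, -0.001, -0.086]
wrist_force: [0.2, 0.4, 0.2]
width: 0.0554
gripper_force: 0.0
```

>>> {"method": "servo_tool", "body": {"increments": [[[0,0,0],[0,0,-1],-0.2],[[0,0,0],[0,0,-1],-0.2],[[0,0,0],[0,0,-1],-0.2],[[0,0,0],[0,0,-1],-0.2],[[0,0,0],[0,0,-1],-0.2],[[0,0,0],[0,0,-1],-0.2]]}}

```text
time_s: 68.35
eef_pos: [0.5781, 0.2344, 0.216]
ee_rot: [3.14, 0.002, -0.086]
wrist_force: [-0.0, 0.6, 0.2]
width: 0.0555
gripper_force: 0.0
```

Run:
```python
from h import *
o=get_obs();print(o['eef_pos'],o['width'])
part(.612,.3215,.02,.05,.045);part(.579,.234,.02,.05,.045);ptilt('side')
im,d=capture('top');c=cam('top');W=world(d,c)
m=(W[...,2]>.012)&(W[...,2]<.04)&(W[...,0]<.50)&(W[...,1]>-.17)&(W[...,1]<.12)&(W[...,0]>.3)
S=np.array([st(p) for p in W[m]]);print(len(S),np.percentile(S,[1,99],axis=0).round(4).tolist())
d0=np.load('top0d.npy');W0=world(d0,c)
for n,x,y,z0,z1 in (('jar',.4318,.2165,.07,.1),('mug',.757,.143,.085,.11),('spool',.77,-.155,.04,.06)):
    for w in (W0,W):
        k=(abs(w[...,0]-x)<.07)&(abs(w[...,1]-y)<.07)&(w[...,2]>z0)&(w[...,2]<z1);print(n,k.sum(),w[k].mean(0).round(4) if k.any() else '')
```

```text
[0.57808092 0.23444752 0.21601211] 0.05548041134834307
wrist 1774 [0.6116 0.3201 0.0289] ((611.2684936523438, 320.8390808105469), (34.89570999145508, 41.82048797607422), 87.67676544189453)
wrist 1580 [0.5799 0.2352 0.0304] ((579.1643676757812, 235.4119873046875), (37.95542526245117, 42.97908020019531), 85.9443588256836)
side 1576 [0.001 0.001 1.   ] tilt -0.06 axle dist 0.0192 [0.16  0.093 0.006]
747 [[-0.0534, -0.1085], [0.0565, 0.1111]]
jar 733 [0.4325 0.2182 0.0862]
jar 726 [0.4326 0.2182 0.0862]
mug 423 [0.7527 0.1441 0.0939]
mug 418 [0.7527 0.1442 0.0942]
spool 929 [ 0.7688 -0.1565  0.0518]
spool 926 [ 0.7688 -0.1565  0.0518]
```

Everything checks out: both parts are on the mat, the basket is level, the pan is in the outline and the other things haven't moved. Handing in.

```bash
python3 -c "
from bench import *
print(job_done())"
```

```text
the job is handed in; nothing more can be done
None
```

I handed the job in at about 68 s: the pan is in the white outline, the loaded basket was held at 40° for over 4 s and is level again, and the nut and clamp are on the mat (the clamp was reset after it shifted there).

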